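# Refit the labeller roller and grease its bearings

## Robot

A 7-joint arm with a two-finger parallel gripper is mounted at the origin on the work surface. World frame = base frame: x ahead of the robot, y to its left, z up, the work surface at z = 0. Lengths are in m, angles in rad, forces in N, time in s.
With the tool pointing down it reaches from about 0.35 to 0.9 m from the base axis. Payload 8.1 kg.
Tool frame: the origin (TCP) lies on the centre line of the jaws, within the pads' length; the fingertips stand 14 mm ahead of it and the grasp point (between the pads) lies 5 mm behind it (arm.tip_reach is the distance from the TCP to the fingertips, in m); z points along the fingers, y is the direction in which the jaws open and shut (so a half turn about z gives the same grasp; the last joint's range is limited). The gripper opens to 92 mm and grips with 3 to 60 N. Pads are 19 mm wide; open, the fingers measure 130 mm over their backs; the gripper's body (75 mm by 190 mm) begins 47 mm behind the grasp point.
Start: joints at [-1.421, 0.434, 0.025, 1.573, -0.012, 1.134, -0.075], TCP at [0.156, 0.605, 0.241] pointing down, gripper open.
Joint ranges: [-2.62, 2.62], [-0.44, 2.09], [-1.27, 1.32], [0.08, 2.57], [-1.32, 4.46], [0.12, 2], [-2.74, 2.74]. Speed limits (rad/s): [2.22, 2.22, 3.01, 3.01, 3.14, 3.14, 3.14].

## Interface

Orientations are given as a rotation vector (axis times angle).
In Python, from cell import sensors, vision, arm, nets gives the robot as it stands.
- The arm moves only by the shell command python3 -m handwheel 'ROWS' [FORCE]. ROWS is JSON, a list of rows, each an object of numbers: "tx", "ty", "tz": the shift along the tool's x, y, z in cm; "wx", "wy", "wz": the turn, a rotation vector about the tool's x, y, z in degrees; "claw": the opening, from 0 (shut) to 1 (fully open). A call has 1 to 12 rows; each row is the pose to reach, as a shift and turn from the pose commanded when the call began, along the tool's axes at that moment; what a row does not reach only later rows make up. A row lasts 1/12 s, in which the tool goes at most 41.7 mm and 7.16 degrees, less where a joint would pass 70% of its speed; a pose out of reach is approached as far as the arm can. A call with a gripper value outside its range is refused whole. The fingers move at their own pace and stop on an object; FORCE is the grip in N (left out, the last holds). Time passes only in rows, so rows that repeat a pose let the fingers close. It gives the time, the measured TCP pose, the force and the opening at its end, in the units of the state.
- sensors.observe(): the state, without advancing time (a new reading comes with each control period).
- vision.get_image(name): name is "scene" or "side" or "wrist"; returns (picture, depth): 480x640x3 uint8, blue, green, red; 480x640 float32, m along the optical axis (not along the pixel's ray), 0 where there is no reading.
- vision.camera_model(name): a dict with "K" (3x3 intrinsics, pixels), "k1" (the pictures are not rectified: a ray, as slopes to the right and down, at radius r is drawn at 1 + k1 r^2 times it, then the intrinsics apply), "xyz" and "attitude" of the camera in the world; the wrist camera has in their place "hand_eye" (4x4, takes a point from camera to tool coordinates, whose origin is the TCP and whose axes are the flange's). Camera axes: x right, y down, z forward; pixel columns grow to the right and rows downward; lengths in m; the calibration is good to about 2 mm. A picture is of the moment at which its call begins: read the wrist's pose just before it. camera_model takes no time and is no camera call.
- arm.sign_off(): hands the job in, once; it reports no verdict.
Trained networks look in the newest picture that a camera, given by its name, has taken for a name from the list of things; names that differ only in an ending like _2 or _b are one class to them, and where a whole thing is asked for, a point or a joint stands for the part that bears it (a point fixed in the world has none). Each returns a list of dicts, best first, with "score" (0 to 1); they miss things now and then, are a little off and sometimes report something else, mostly with a low value. They report only what shows in the picture. A call takes as long as a camera call.
- nets.cut_out(label, camera): "region" (480x640 bool, what is visible of it) and "uv" ([column, row] in pixels, amid what is visible of it).
The state is a dict: "clock": time; "joints": joint angles; "dq": joint speeds; "joint_efforts": joint torques, N m; "position": TCP position; "ee_rot": TCP orientation; "force": force on the tool from outside, world axes, zero at the start; "ft_torque": the same for the moment, N m; "width": opening from 0.0 (shut) to 1.0 (fully open).
Only numpy, scipy, OpenCV 4.12 (cv2) and the standard library are available. Lean on these libraries where they do the work, as an engineer would, in place of code of your own. Each camera call takes 0.05 s, during which the arm holds its last target.

## Task

Take the rubber roller that stands upright and lay it on its side in the two brass V bearings of the blue stand, without dropping it, and let go of it. Then take the yellow grease gun out of its holder, press its coupler squarely onto the tilted grease nipple until it snaps on, and push on against the sprung plunger until the coupler's rim is down on the nipple's shoulder. Finish like that, still gripping the gun and holding it pushed home against the spring, with the roller in its bearings and the jars, wrench and cardboard ring left alone.

Things in the scene. Friction and masses are not known exactly. Their poses are not given: they have to be found in the camera images.
- roller_center (a point): Centre of the loose roller (0.25-0.46 kg), 96 mm long: black rubber drum 44 mm in diameter over the middle 50 mm, bare steel journals 36 mm in diameter, 23 mm long at both ends. It starts standing upright on one journal on the table, so this point is then 48 mm up. z = the roller's axis; both ends are alike.
- cradle (a point): Where the roller's centre is when it rests in the cradle, 60 mm above the table. y = direction of the lying roller's axis (either way round), x level across, z up. Two open-topped brass 90 degree V bearings, at y = -45 to -33 and +33 to +45 mm, take the journals, the drum between them. Bearing tops 2 mm below this point, mouths 48 mm wide; the gap between is open down to the plate.
- stand: Blue bearing stand, fixed; origin on the table right below the cradle point, same axes. Plate 12 mm thick, from -60 to +160 mm along x and -85 to +85 mm along y. It carries the brass bearings (62 mm wide along x) and, on the far (+x) side, the greasing block (56 x 56 mm, 54 mm high) with the nipple.
- nipple_seat (a point): Grease nipple on the stand: centre of the flat dark round shoulder (38 mm wide) at its foot, 70 mm above the table; 115 mm along x, -30 mm along y from the cradle point. z = nipple axis, outward, 30 degrees off vertical, leaning to the stand's -x. Brass, 16 mm wide, 30 mm tall, coned tip. Four sprung balls stick out 4.5 mm, 18 mm above the shoulder; a thin plunger ends 41 mm above it.
- plunger (a joint): How far the nipple's sprung plunger is pushed in along the nipple's axis, m: 0 at rest. The spring pushes back with 6 N at first and 1 N more per mm. The coupler reaches it only after snapping on; it is in 7 mm when the coupler's rim meets the shoulder.
- coupler_mouth (a point): Centre of the coupler's open mouth (lower rim of the gun). z = gun axis, from mouth to handle. 33 mm wide outside; bore 20 mm for the first 5 mm, then 27 mm up to a ceiling 34 mm above the mouth. Pushed straight onto the nipple it meets the balls about 23 mm above the shoulder, needs about 8 N to pass them, is fully snapped on at 8 mm, meets the plunger at 7 mm, the shoulder at 0.
- gun_grip (a point): Middle of the round yellow handle of the loose grease gun (0.24-0.4 kg), 90 mm from the mouth on the same axis. Handle 32 mm in diameter, from 52 to 128 mm above the mouth (the gun's top end). z = gun axis. It starts standing upright, coupler down, in its holder; this point is then 96 mm above the table.
- holder: Grey plastic block, 85 x 85 x 36 mm, fixed; origin at the centre of its underside. A 41 mm wide hole in its top, 30 mm deep, in which the gun stands.
- jar_red_a: Bystander: red-labelled jar with black lid, 62 mm in diameter, 78 mm tall, standing; origin at the centre of its underside. Leave alone.
- jar_red_b: Bystander: red-labelled jar with black lid, 62 mm in diameter, 78 mm tall, standing; origin at the centre of its underside. Leave alone.
- jar_green_a: Bystander: green-labelled jar with black lid, 62 mm in diameter, 78 mm tall, standing; origin at the centre of its underside. Leave alone.
- jar_green_b: Bystander: green-labelled jar with black lid, 62 mm in diameter, 78 mm tall, standing; origin at the centre of its underside. Leave alone.
- wrench: Bystander: steel wrench lying flat beyond the stand, about 180 mm long; origin near its middle. Leave alone.
- label_core: Bystander: cardboard ring, 76 mm in diameter, 30 mm tall, lying flat; origin at the centre of its underside. Leave alone.

How it is judged:
By the outcome, as a careful person would: the job done as asked, in the order asked, and still so for the second after the job is handed in, while the arm keeps its last pose, push and grip.
It also fails if it takes over 58 s, if anything falls off the work surface, if the arm or the gripper's body presses on something with over 40 N, if the wrist force passes 120 N, or if a joint passes its speed limit or range.

## Working session

There is one attempt and no reset: what is moved stays moved. The work goes in short steps, Python scripts to look and compute and a shell command to move; the robot and the scene stay as the last step left them, time stands still between calls to the robot, and variables do not carry over. Pictures are saved under pics/ and viewed, and the job is handed in when it is done.

```bash
ls; mkdir -p pics
python3 - <<'E'
from cell import sensors, vision, arm, nets
import cv2,numpy as np
s=sensors.observe(); print(s)
print(arm.tip_reach)
for n in ["scene","side","wrist"]:
    im,d=vision.get_image(n); cv2.imwrite(f"pics/{n}0.png",im); np.save(f"pics/{n}0.npy",d)
    print(n,vision.camera_model(n))
E
```

```text
pics
{'clock': 0.0, 'joints': array([-1.420599  ,  0.4351936 ,  0.02497005,  1.57409004, -0.01162807,
        1.13398898, -0.07510636]), 'dq': array([ 8.24912774e-04,  4.31885635e-04, -1.99350621e-03,  5.14883737e-04,
       -7.45804604e-05,  4.36496575e-04,  7.05391249e-04]), 'joint_efforts': array([ 7.88345769e-04, -6.67857170e+01,  9.85405035e-01, -3.14460397e+01,
       -6.05108030e-02,  4.34252957e-02,  1.83995967e-04]), 'position': array([0.15624259, 0.60465602, 0.23996589]), 'ee_rot': array([-3.96159197e-01, -3.11643157e+00,  2.40744329e-03]), 'force': array([-0.2044057 ,  0.71412374, -1.01540169]), 'ft_torque': array([0.01966778, 0.05572564, 0.01228625]), 'width': 0.9993780800945352}
0.014
scene {'K': array([[516.52075029,   0.        , 320.34652571],
       [  0.        , 516.52075029, 231.34693892],
       [  0.        ,   0.        ,   1.        ]]), 'k1': -0.09830169653063961, 'xyz': array([ 1.28417821, -0.05025424,  0.94214615]), 'attitude': array([-1.87124385, -1.72852923,  0.64552724])}
side {'K': array([[613.76134723,   0.        , 330.68723124],
       [  0.        , 613.76134723, 240.77120815],
       [  0.        ,   0.        ,   1.        ]]), 'k1': -0.12299954327079475, 'xyz': array([ 0.11600791, -0.98177471,  1.2239698 ]), 'attitude': array([-2.33765338,  0.53852779, -0.18741219])}
wrist {'K': array([[336.82079175,   0.        , 318.23531379],
       [  0.        , 336.82079175, 241.00787037],
       [  0.        ,   0.        ,   1.        ]]), 'k1': -0.006493476636359596, 'hand_eye': array([[-2.78590769e-05, -9.61856899e-01, -2.73553113e-01,
         7.45721421e-02],
       [ 9.99999343e-01,  2.86708286e-04, -1.10995411e-03,
        -3.17898917e-04],
       [ 1.14604696e-03, -2.73552964e-01,  9.61856259e-01,
        -1.44583921e-01],
       [ 0.00000000e+00,  0.00000000e+00,  0.00000000e+00,
         1.00000000e+00]])}
```

View pics/scene0.png

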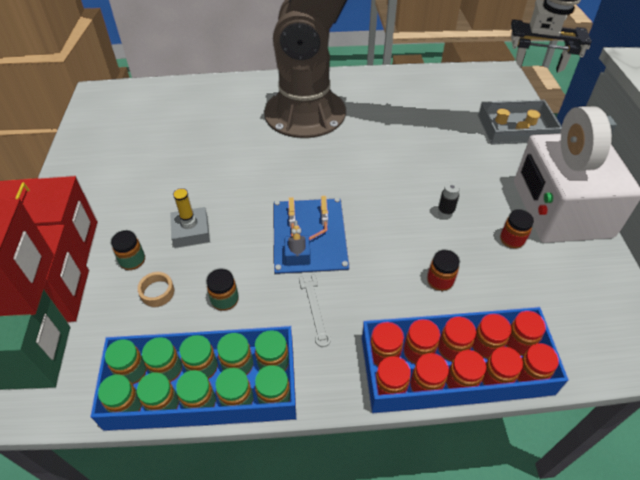

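View pics/side0.png

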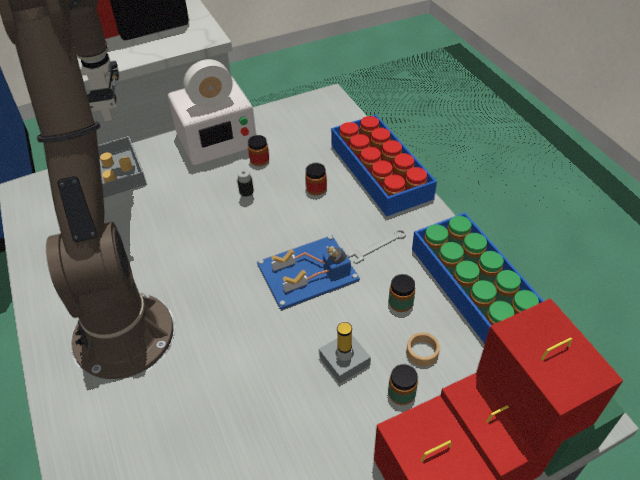

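View pics/wrist0.png

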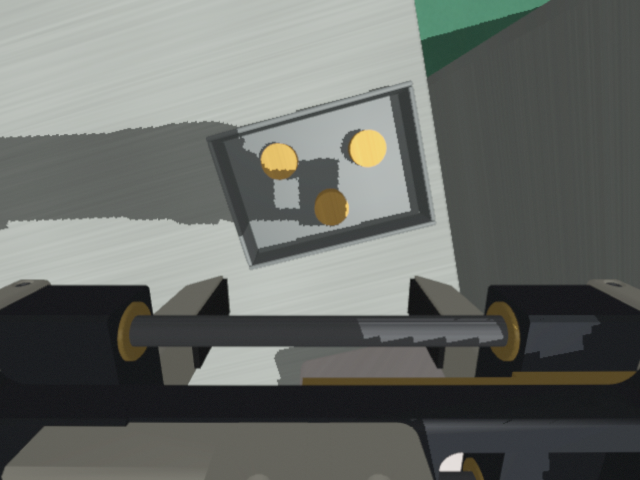

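```bash
cat > h.py <<'E'
from cell import sensors, vision, arm, nets
import cv2,numpy as np
from scipy.spatial.transform import Rotation as R
def pose():
    s=sensors.observe(); T=np.eye(4); T[:3,:3]=R.from_rotvec(s['ee_rot']).as_matrix(); T[:3,3]=s['position']; return T,s
def camT(n,T=None):
    m=vision.camera_model(n)
    if n=='wrist': return m,T@m['hand_eye']
    C=np.eye(4); C[:3,:3]=R.from_rotvec(m['attitude']).as_matrix(); C[:3,3]=m['xyz']; return m,C
def rays(m,uv):
    uv=np.asarray(uv,float).reshape(-1,1,2)
    return cv2.undistortPoints(uv,m['K'],np.array([m['k1'],0,0,0])).reshape(-1,2)
def cloud(n,d,mask,T=None):
    m,C=camT(n,T); v,u=np.nonzero(mask&(d>0)); xy=rays(m,np.c_[u,v]); z=d[v,u]
    P=np.c_[xy*z[:,None],z]; return P@C[:3,:3].T+C[:3,3]
def proj(n,P,T=None):
    m,C=camT(n,T); Q=(np.atleast_2d(P)-C[:3,3])@C[:3,:3]
    r,_=cv2.projectPoints(Q,np.zeros(3),np.zeros(3),m['K'],np.array([m['k1'],0,0,0])); return r.reshape(-1,2)
E
python3 - <<'E'
from h import *
for n in ['scene','side']:
    im,d=vision.get_image(n)
    for l in ['roller_center','stand','gun_grip','holder','nipple_seat','jar_red_a','jar_green_a','wrench','label_core']:
        for r in nets.cut_out(l,n)[:2 if 'jar' in l else 1]:
            P=cloud(n,d,r['region']); q=np.percentile(P,[3,50,97],axis=0).round(3)
            print(n,l,round(r['score'],2),r['uv'],r['region'].sum(),q.tolist())
            np.save(f"pics/{n}_{l}.npy",r['region'])
E
```

```text
scene roller_center 0.79 [450.0, 199.0] 620 [[0.433, 0.3, 0.003], [0.46, 0.316, 0.068], [0.468, 0.338, 0.099]]
scene stand 0.68 [307.9, 238.2] 5119 [[0.39, -0.096, 0.01], [0.511, -0.019, 0.014], [0.596, 0.06, 0.076]]
scene gun_grip 0.98 [183.5, 207.4] 614 [[0.351, -0.318, 0.004], [0.465, -0.299, 0.096], [0.471, -0.286, 0.138]]
scene holder 0.76 [187.7, 230.8] 1137 [[0.415, -0.345, 0.002], [0.482, -0.295, 0.036], [0.501, -0.259, 0.041]]
scene nipple_seat 0.58 [297.5, 240.3] 332 [[0.54, -0.064, 0.057], [0.565, -0.049, 0.074], [0.581, -0.033, 0.098]]
scene jar_red_a 0.97 [513.9, 229.6] 974 [[0.521, 0.434, 0.007], [0.558, 0.455, 0.061], [0.572, 0.486, 0.081]]
scene jar_red_a 0.82 [442.0, 272.4] 1029 [[0.623, 0.232, 0.011], [0.66, 0.256, 0.069], [0.674, 0.286, 0.081]]
scene jar_green_a 0.74 [222.2, 288.7] 1060 [[0.634, -0.237, 0.012], [0.673, -0.21, 0.073], [0.686, -0.184, 0.081]]
scene jar_green_a 0.73 [125.5, 246.8] 959 [[0.513, -0.456, 0.011], [0.55, -0.426, 0.064], [0.562, -0.404, 0.082]]
scene wrench 0.9 [317.9, 310.6] 640 [[0.622, -0.042, 0.002], [0.712, -0.019, 0.008], [0.782, 0.00
[... 635 characters left out ...]
-0.054, 0.075], [0.57, -0.034, 0.101]]
side jar_red_a 0.9 [258.7, 149.5] 530 [[0.507, 0.434, 0.005], [0.531, 0.447, 0.058], [0.559, 0.484, 0.083]]
side jar_red_a 0.58 [312.6, 181.1] 628 [[0.609, 0.234, 0.007], [0.632, 0.249, 0.06], [0.663, 0.29, 0.085]]
side jar_green_a 0.9 [399.6, 293.3] 916 [[0.622, -0.241, 0.001], [0.643, -0.223, 0.063], [0.676, -0.178, 0.083]]
side jar_green_a 0.58 [401.9, 383.3] 1039 [[0.499, -0.462, 0.004], [0.521, -0.442, 0.074], [0.554, -0.405, 0.083]]
side wrench 0.64 [370.5, 248.1] 345 [[0.613, -0.043, 0.001], [0.674, -0.018, 0.009], [0.774, 0.002, 0.015]]
side label_core 0.94 [418.8, 355.2] 661 [[0.588, -0.396, 0.0], [0.621, -0.361, 0.025], [0.656, -0.327, 0.035]]
```

```bash
cat > fit.py <<'E'
from h import *
from scipy.optimize import least_squares
d3=lambda n:np.load(f'pics/{n}0.npy')
def planept(n,uv,z):
    m,C=camT(n); r=rays(m,uv); D=np.c_[r,np.ones(len(r))]@C[:3,:3].T; t=(z-C[2,3])/D[:,2]; return C[:3,3]+D*t[:,None]
print(sensors.observe()['clock'])
for n in ['scene','side']:
    im=cv2.imread(f'pics/{n}0.png'); hsv=cv2.cvtColor(im,cv2.COLOR_BGR2HSV)
    c=np.load(f'pics/{n}_stand.npy').astype(np.uint8); c=cv2.dilate(c,np.ones((9,9)))>0
    blue=((hsv[...,0]>100)&(hsv[...,0]<130)&(hsv[...,1]>120)&c).astype(np.uint8)
    hull=cv2.convexHull(max(cv2.findContours(blue,0,1)[0],key=cv2.contourArea))
    P=planept(n,hull.reshape(-1,2),0.012)[:,:2].astype(np.float32)
    print(n,cv2.minAreaRect(P*1000))
    # circle fits
    for l,rad,lo,hi in [('roller_center',.022,.030,.066),('roller_center',.018,.078,.094),('gun_grip',.016,.065,.128)]:
        P=cloud(n,d3(n),np.load(f'pics/{n}_{l}.npy')); P=P[(P[:,2]>lo)&(P[:,2]<hi)]
        med=np.median(P,axis=0); P=P[np.linalg.norm(P[:,:2]-med[:2],axis=1)<.05]
        C=camT(n)[1][:3,3]; v=(med-C)[:2]; v/=np.linalg.norm(v)
        r=least_squares(lambda c:np.linalg.norm(P[:,:2]-c,axis=1)-rad,med[:2]+v*rad,loss='soft_l1',f_scale=.001)
        print(n,l,len(P),r.x.round(4),np.sqrt(np.mean(r.fun**2)).round(4))
    # tops: plane points
    m,C=camT(n)
    P=cloud(n,d3(n),np.load(f'pics/{n}_roller_center.npy')); Q=P[P[:,2]>.0945]; print('rollertop',len(Q),Q.mean(0).round(4))
    P=cloud(n,d3(n),np.load(f'pics/{n}_gun_grip.npy')); Q=P[P[:,2]>.131]; print('guntop',len(Q),Q.mean(0).round(4))
E
python3 fit.py
```

```text
1.15
scene ((490.416748046875, -19.602554321289062), (165.94363403320312, 220.2579345703125), 89.2838134765625)
scene roller_center 191 [0.4453 0.3211] 0.0014
scene roller_center 79 [0.4454 0.3214] 0.002
scene gun_grip 284 [ 0.4534 -0.3022] 0.0014
rollertop 138 [0.4476 0.3207 0.0975]
guntop 143 [ 0.4557 -0.3019  0.1354]
side ((486.1627197265625, -19.013671875), (171.8579559326172, 222.81285095214844), 89.4749984741211)
side roller_center 122 [0.4431 0.3272] 0.003
side roller_center 48 [0.4427 0.3246] 0.0026
side gun_grip 240 [ 0.4515 -0.2989] 0.0013
rollertop 68 [0.4412 0.3188 0.0979]
guntop 161 [ 0.4507 -0.3009  0.1355]
```

```bash
cat > go.py <<'E'
from h import *
import sys
def axes(z,x):
    z=np.array(z,float); z/=np.linalg.norm(z); x=np.array(x,float); x-=z*(x@z); x/=np.linalg.norm(x)
    return np.c_[x,np.cross(z,x),z]
def delta(p,Rm=None):
    T,s=pose(); t=T[:3,:3].T@(np.array(p)-T[:3,3])*100
    w=np.zeros(3) if Rm is None else R.from_matrix(T[:3,:3].T@Rm).as_rotvec(degrees=True)
    print('shift cm',t.round(2),'turn deg',w.round(1),'|t|mm',round(np.linalg.norm(t)*10),'|w|',round(np.linalg.norm(w)),'clock',s['clock'])
def show():
    T,s=pose(); print('clk',round(s['clock'],2),'p',s['position'].round(4),'z',T[:3,2].round(3),'x',T[:3,0].round(3),'q',s['joints'].round(2),'F',s['force'].round(1),'w',round(s['width'],3))
E
python3 - <<'E'
from go import *
a=np.radians(50)
delta([.40,.13,.33],axes([0,np.sin(a),-np.cos(a)],[0,np.cos(a),np.sin(a)]))
delta([.40,.13,.33],axes([0,0,-1],[0,1,0]))
E
```

```text
shift cm [-35.48 -39.91  -8.93] turn deg [-32.8  42.4  70.4] |t|mm 541 |w| 88 clock 1.15
shift cm [-35.48 -39.91  -8.93] turn deg [ 0.  -0.  75.5] |t|mm 541 |w| 76 clock 1.15
```

```bash
r='{"tx":-35.5,"ty":-39.9,"tz":-8.9,"wz":75.5,"claw":1}'; python3 -m handwheel '[{"tx":-3,"ty":-3.3,"tz":-2,"wz":6,"claw":1},{"tx":-35.5,"ty":-39.9,"tz":-8.9,"wz":75.5,"claw":1},{"tx":-35.5,"ty":-39.9,"tz":-8.9,"wz":75.5,"claw":1},{"tx":-35.5,"ty":-39.9,"tz":-8.9,"wz":75.5,"claw":1},{"tx":-35.5,"ty":-39.9,"tz":-8.9,"wz":75.5,"claw":1},{"tx":-35.5,"ty":-39.9,"tz":-8.9,"wz":75.5,"claw":1},{"tx":-35.5,"ty":-39.9,"tz":-8.9,"wz":75.5,"claw":1},{"tx":-35.5,"ty":-39.9,"tz":-8.9,"wz":75.5,"claw":1}]'; python3 -c "
from go import *
show()
delta([.40,.13,.33],axes([0,0,-1],[0,1,0]))"
```

```text
clk 1.15 p [0.1564 0.6051 0.2407] z [ 0.  0. -1.] x [-0.968  0.25  -0.   ] q [-1.42  0.43  0.02  1.57 -0.01  1.13 -0.08] F [-0.2 -0.3  0.6] w 1.001
shift cm [-35.48 -39.91  -8.93] turn deg [ 0.  -0.  75.5] |t|mm 541 |w| 76 clock 1.15invalid input
```

```bash
python3 -m handwheel '[{"tx":-3.0,"ty":-3.3,"tz":-2.0,"wx":0,"wy":0,"wz":6.0,"claw":1.0}]'; python3 -c "
from go import *
show()"
```

```text
clock: 1.23
position: [0.1688, 0.5743, 0.254]
ee_rot: [-0.544, -3.091, 0.005]
force: [-0.8, 0.1, -0.1]
width: 0.998
clk 1.23 p [0.1688 0.5743 0.254 ] z [-0.004 -0.003 -1.   ] x [-0.94   0.341  0.003] q [-1.41  0.38  0.05  1.62 -0.02  1.14 -0.13] F [-0.8  0.1 -0.1] w 0.998
```

```bash
python3 -m handwheel '[{"tx":-33.0,"ty":-36.0,"tz":-7.0,"wx":0,"wy":0,"wz":69,"claw":1},{"tx":-33.0,"ty":-36.0,"tz":-7.0,"wx":0,"wy":0,"wz":69,"claw":1}]'; python3 -c "
from go import *
show()
delta([.40,.13,.33],axes([0,0,-1],[0,1,0]))"
```

```text
clock: 1.4
position: [0.2054, 0.4942, 0.2698]
ee_rot: [-0.947, -2.995, -0.001]
force: [1.1, 0.5, -0.7]
width: 1.001
clk 1.4 p [0.2054 0.4942 0.2698] z [ 0.     0.001 -1.   ] x [-0.818  0.575  0.   ] q [-1.37  0.26  0.12  1.76 -0.03  1.12 -0.28] F [ 1.1  0.5 -0.7] w 1.001
shift cm [-36.86 -18.6   -6.04] turn deg [ 0.  -0.  54.9] |t|mm 417 |w| 55 clock 1.4
```

```bash
python3 -m handwheel '[{"tx":-36.9,"ty":-18.6,"tz":-6.0,"wx":0,"wy":0,"wz":55,"claw":1},{"tx":-36.9,"ty":-18.6,"tz":-6.0,"wx":0,"wy":0,"wz":55,"claw":1},{"tx":-36.9,"ty":-18.6,"tz":-6.0,"wx":0,"wy":0,"wz":55,"claw":1},{"tx":-36.9,"ty":-18.6,"tz":-6.0,"wx":0,"wy":0,"wz":55,"claw":1},{"tx":-36.9,"ty":-18.6,"tz":-6.0,"wx":0,"wy":0,"wz":55,"claw":1},{"tx":-36.9,"ty":-18.6,"tz":-6.0,"wx":0,"wy":0,"wz":55,"claw":1},{"tx":-36.9,"ty":-18.6,"tz":-6.0,"wx":0,"wy":0,"wz":55,"claw":1},{"tx":-36.9,"ty":-18.6,"tz":-6.0,"wx":0,"wy":0,"wz":55,"claw":1},{"tx":-36.9,"ty":-18.6,"tz":-6.0,"wx":0,"wy":0,"wz":55,"claw":1},{"tx":-36.9,"ty":-18.6,"tz":-6.0,"wx":0,"wy":0,"wz":55,"claw":1}]'; python3 -c "
from go import *
show()
a=np.radians(60)
delta([.41,.11,.30],axes([0,np.sin(a),-np.cos(a)],[0,np.cos(a),np.sin(a)]))"
```

```text
clock: 2.23
position: [0.4018, 0.1304, 0.3301]
ee_rot: [-2.218, -2.224, -0.002]
force: [1.3, -0.0, -0.4]
width: 0.999
clk 2.23 p [0.4018 0.1304 0.3301] z [ 0.001  0.001 -1.   ] x [-0.003  1.     0.001] q [-0.97 -0.01  0.54  1.92  0.    1.23 -0.43] F [ 1.3 -0.  -0.4] w 0.999
shift cm [-2.05  0.81  3.01] turn deg [-0.  59.9  0.2] |t|mm 37 |w| 60 clock 2.2333
```

```bash
python3 -m handwheel '[{"tx":-2,"ty":0.8,"tz":3.0,"wx":0,"wy":60,"wz":0,"claw":1},{"tx":-2,"ty":0.8,"tz":3.0,"wx":0,"wy":60,"wz":0,"claw":1},{"tx":-2,"ty":0.8,"tz":3.0,"wx":0,"wy":60,"wz":0,"claw":1},{"tx":-2,"ty":0.8,"tz":3.0,"wx":0,"wy":60,"wz":0,"claw":1},{"tx":-2,"ty":0.8,"tz":3.0,"wx":0,"wy":60,"wz":0,"claw":1},{"tx":-2,"ty":0.8,"tz":3.0,"wx":0,"wy":60,"wz":0,"claw":1},{"tx":-2,"ty":0.8,"tz":3.0,"wx":0,"wy":60,"wz":0,"claw":1},{"tx":-2,"ty":0.8,"tz":3.0,"wx":0,"wy":60,"wz":0,"claw":1},{"tx":-2,"ty":0.8,"tz":3.0,"wx":0,"wy":60,"wz":0,"claw":1}]'
python3 - <<'E'
from go import *
show()
T,s=pose(); im,d=vision.get_image('wrist'); cv2.imwrite('pics/wrist1.png',im)
print(vision.get_image('side')[0].shape); 
cv2.imwrite('pics/side1.png',vision.get_image('side')[0])
E
```

```text
clock: 2.98
position: [0.4105, 0.1114, 0.2999]
ee_rot: [-1.579, -1.581, -0.922]
force: [-0.4, 0.7, -0.5]
width: 0.998
clk 2.98 p [0.4105 0.1114 0.2999] z [ 0.002  0.869 -0.494] x [-0.003  0.494  0.869] q [-0.29  0.4   0.81  2.16 -1.07  1.63  1.09] F [-0.4  0.7 -0.5] w 0.998
(480, 640, 3)
```

View pics/wrist1.png

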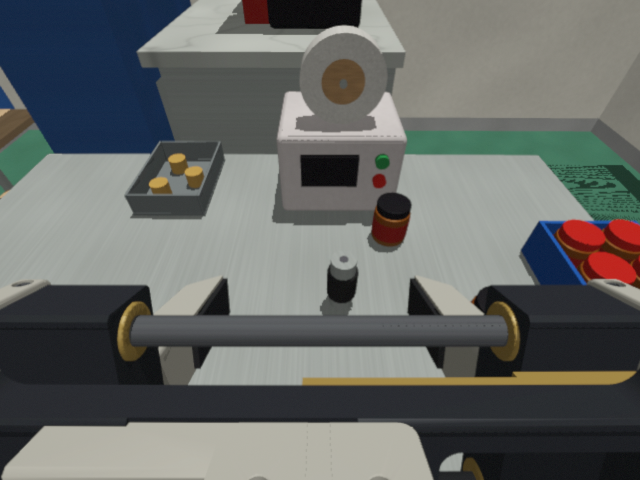

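View pics/side1.png

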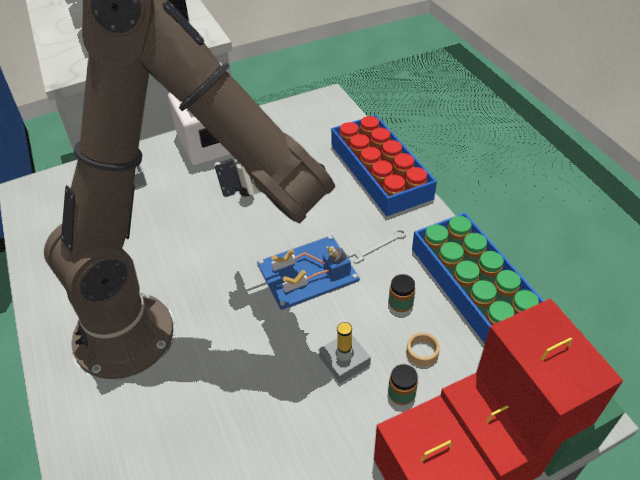

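Run:
```python
from go import *
delta([.4445,.230,.104],axes([0,.866,-.5],[0,.5,.866]))
```

```text
shift cm [-10.75   3.58  20.  ] turn deg [-0.1  0.2 -0.3] |t|mm 230 |w| 0 clock 3.1333
```

```bash
python3 -m handwheel '[{"tx":-10.8,"ty":3.6,"tz":20,"wx":0,"wy":0,"wz":0,"claw":1},{"tx":-10.8,"ty":3.6,"tz":20,"wx":0,"wy":0,"wz":0,"claw":1},{"tx":-10.8,"ty":3.6,"tz":20,"wx":0,"wy":0,"wz":0,"claw":1},{"tx":-10.8,"ty":3.6,"tz":20,"wx":0,"wy":0,"wz":0,"claw":1},{"tx":-10.8,"ty":3.6,"tz":20,"wx":0,"wy":0,"wz":0,"claw":1},{"tx":-10.8,"ty":3.6,"tz":20,"wx":0,"wy":0,"wz":0,"claw":1},{"tx":-10.8,"ty":3.6,"tz":20,"wx":0,"wy":0,"wz":0,"claw":1}]'
python3 - <<'E'
from go import *
from scipy.optimize import least_squares
show()
T,s=pose(); im,d=vision.get_image('wrist'); cv2.imwrite('pics/wrist2.png',im)
r=nets.cut_out('roller_center','wrist')[0]; print(r['score'],r['uv'],r['region'].sum())
P=cloud('wrist',d,r['region'],T)
for rad,lo,hi in [(.022,.03,.066),(.018,.08,.094)]:
    Q=P[(P[:,2]>lo)&(P[:,2]<hi)]
    c=least_squares(lambda c:np.linalg.norm(Q[:,:2]-c,axis=1)-rad,Q.mean(0)[:2]+[0,.02],loss='soft_l1',f_scale=.001)
    print(len(Q),c.x.round(4))
print(P[:,2].max())
cv2.imwrite('pics/scene2.png',vision.get_image('scene')[0])
E
```

```text
clock: 3.72
position: [0.4366, 0.213, 0.1209]
ee_rot: [-1.583, -1.592, -0.883]
force: [-0.9, -0.2, -1.6]
width: 1.007
clk 3.72 p [0.4366 0.213  0.1209] z [-0.02   0.859 -0.512] x [0.006 0.512 0.859] q [ 0.1   0.65 -0.01  2.22 -1.31  1.08  1.25] F [-0.9 -0.2 -1.6] w 1.007
0.69 [330.0, 236.0] 4833
1405 [0.4442 0.3221]
637 [0.4442 0.3222]
0.09795559938027076
```

View pics/wrist2.png

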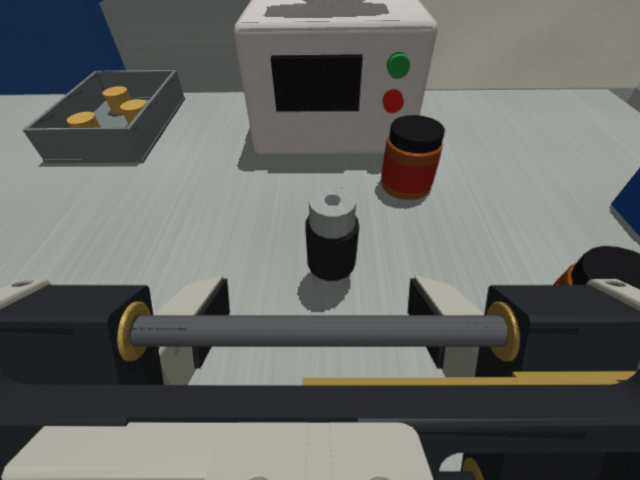

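```bash
python3 -m handwheel '[{"tx":0,"ty":0.8,"tz":2.3,"wx":1,"wy":0,"wz":0,"claw":1},{"tx":0,"ty":0.8,"tz":2.3,"wx":1,"wy":0,"wz":0,"claw":1},{"tx":0,"ty":0.8,"tz":2.3,"wx":1,"wy":0,"wz":0,"claw":1}]'
python3 - <<'E'
from go import *
show()
G=np.array([.4442,.3221,.052])
for yaw in [90,80,70]:
  a=np.radians(60); c,s=np.cos(np.radians(yaw)),np.sin(np.radians(yaw))
  z=np.array([c*np.sin(a),s*np.sin(a),-np.cos(a)])
  A=axes(z,[0,0,1])
  delta(G+z*.005-z*.08,A); delta(G+z*.005,A)
E
```

```text
clock: 4.12
position: [0.4442, 0.2307, 0.109]
ee_rot: [-1.573, -1.59, -0.868]
force: [-0.6, -0.2, -0.4]
width: 0.999
clk 4.12 p [0.4442 0.2307 0.109 ] z [-0.036  0.86  -0.509] x [0.01 0.51 0.86] q [ 0.13  0.69 -0.11  2.19 -1.31  1.02  1.22] F [-0.6 -0.2 -0.4] w 0.999
shift cm [-0.33  0.12  3.27] turn deg [-2.1  0.7 -0.6] |t|mm 33 |w| 2 clock 4.1167
shift cm [-0.24  0.41 11.26] turn deg [-2.1  0.7 -0.6] |t|mm 113 |w| 2 clock 4.1167
shift cm [-0.29 -1.    3.4 ] turn deg [-10.7   0.8   4.5] |t|mm 36 |w| 12 clock 4.1167
shift cm [-0.24  0.49 11.26] turn deg [-10.7   0.8   4.5] |t|mm 113 |w| 12 clock 4.1167
shift cm [-0.15 -2.09  3.69] turn deg [-19.3   0.9   9.5] |t|mm 42 |w| 22 clock 4.1167
shift cm [-0.25  0.56 11.24] turn deg [-19.3   0.9   9.5] |t|mm 113 |w| 22 clock 4.1167
```

```bash
python3 -m handwheel '[{"tx":-0.1,"ty":-0.7,"tz":1.7,"wx":-7,"wy":0.4,"wz":3.5,"claw":1},{"tx":-0.2,"ty":-1.5,"tz":3.5,"wx":-15,"wy":0.8,"wz":7,"claw":1},{"tx":-0.2,"ty":-1.5,"tz":3.5,"wx":-15,"wy":0.8,"wz":7,"claw":1},{"tx":-0.2,"ty":-1.5,"tz":3.5,"wx":-15,"wy":0.8,"wz":7,"claw":1}]'
python3 - <<'E'
from go import *
show()
G=np.array([.4442,.3221,.052])
for yaw in [90,75,70]:
  a=np.radians(60); c,s=np.cos(np.radians(yaw)),np.sin(np.radians(yaw))
  z=np.array([c*np.sin(a),s*np.sin(a),-np.cos(a)])
  A=axes(z,[0,0,1])
  delta(G+z*.005,A)
E
```

```text
clock: 4.45
position: [0.4149, 0.2582, 0.0617]
ee_rot: [-1.694, -1.496, -0.856]
force: [-1.3, 1.1, -3.7]
width: 1.002
clk 4.45 p [0.4149 0.2582 0.0617] z [ 0.024  0.848 -0.529] x [0.111 0.524 0.845] q [ 0.58  0.93 -0.81  2.28 -1.31  0.4   1.19] F [-1.3  1.1 -3.7] w 1.002
shift cm [2.87 2.47 6.51] turn deg [ 1.5  1.9 -6.3] |t|mm 75 |w| 7 clock 4.45
shift cm [2.88 2.58 6.5 ] turn deg [-11.4   2.5   1.4] |t|mm 76 |w| 12 clock 4.45
shift cm [2.87 2.62 6.49] turn deg [-15.6   2.7   4. ] |t|mm 76 |w| 16 clock 4.45
```

```bash
cat > kin.py <<'E'
from go import *
import itertools
from scipy.optimize import least_squares
Q=np.array([[-1.4206,.4352,.025,1.5741,-.0116,1.134,-.0751],[-1.41,.38,.05,1.62,-.02,1.14,-.13],[-1.37,.26,.12,1.76,-.03,1.12,-.28],[-.97,-.01,.54,1.92,0,1.23,-.43],[-.29,.4,.81,2.16,-1.07,1.63,1.09],[.1,.65,-.01,2.22,-1.31,1.08,1.25],[.13,.69,-.11,2.19,-1.31,1.02,1.22],[.58,.93,-.81,2.28,-1.31,.4,1.19]])
Pp=np.array([[.1562,.6047,.24],[.1688,.5743,.254],[.2054,.4942,.2698],[.4018,.1304,.3301],[.4105,.1114,.2999],[.4366,.213,.1209],[.4442,.2307,.109],[.4149,.2582,.0617]])
W=np.array([[-.396159,-3.116431,.0024],[-.544,-3.091,.005],[-.947,-2.995,-.001],[-2.218,-2.224,-.002],[-1.579,-1.581,-.922],[-1.583,-1.592,-.883],[-1.573,-1.59,-.868],[-1.694,-1.496,-.856]])
if __name__=='__main__':
    RW=R.from_rotvec(W); best=[]
    for sg in itertools.product([1,-1],repeat=7):
        if sg[1]<0: continue
        def f(c):
            q=Q*np.array(sg)
            r=R.from_euler('ZYZYZYZ'[0:3],np.c_[q[:,0]+c[0],q[:,1],q[:,2]])*R.from_euler('YZY',q[:,3:6])*R.from_euler('Z',q[:,6]+c[1])
            return (RW.inv()*r).as_rotvec().ravel()
        for c0 in [[0,0],[3.14,0],[1.57,0],[-1.57,0],[0,1.57],[3.14,1.57],[0,3.14],[3.14,3.14],[0,-1.57],[3.14,-1.57]]:
            o=least_squares(f,c0); best.append((o.cost,sg,o.x))
    best.sort(key=lambda b:b[0])
    for b in best[:4]: print(b)
E
python3 kin.py
```

```text
(np.float64(0.00021270532630544958), (-1, 1, -1, 1, -1, 1, -1), array([-2.76459306e-04, -4.71081407e+00]))
(np.float64(0.0002127053263054499), (-1, 1, -1, 1, -1, 1, -1), array([-2.76459237e-04,  1.57237124e+00]))
(np.float64(0.00021270532630545045), (-1, 1, -1, 1, -1, 1, -1), array([-2.76459204e-04,  1.57237124e+00]))
(np.float64(0.00021270532630545246), (-1, 1, -1, 1, -1, 1, -1), array([6.28290885, 1.57237124]))
```

```bash
cat > kin2.py <<'E'
from kin import *
SG=np.array([-1,1,-1,1,-1,1,-1])
def rots(q):
    q=q*SG; out=[np.eye(3)]
    for i,a in enumerate('ZYZYZYZ'):
        out.append(out[-1]@R.from_euler(a,q[i]+(np.pi/2 if i==6 else 0)).as_matrix())
    return out
def pq(): 
    s=sensors.observe(); return s
def Arow(q):
    r=rots(q)
    # params: h0 (z), after1: (x,y,z)->frame1 xy ; etc.
    cols=[np.array([0,0,1.])[:,None],r[1][:,:2],r[2][:,[0,2]],r[3][:,:2],r[4][:,[0,2]],r[5][:,:2],r[6][:,[0]],r[6][:,[2]]]
    return np.hstack(cols)
if __name__=='__main__':
    A=np.vstack([Arow(q) for q in Q]); b=Pp.ravel()
    for lam in [1e-3,1e-2]:
        x=np.linalg.solve(A.T@A+lam*np.eye(A.shape[1])*len(Q)/8,A.T@b); print(lam,x.round(3)); print('rms',np.sqrt(np.mean((A@x-b)**2)).round(4))
E
python3 kin2.py
```

```text
0.001 [ 0.247  0.026 -0.047 -0.027  0.549  0.034  0.018 -0.     0.398 -0.035
 -0.024  0.019  0.366]
rms 0.0011
0.01 [ 0.263  0.056 -0.022 -0.028  0.472  0.075  0.017 -0.026  0.343 -0.034
 -0.052  0.023  0.342]
rms 0.0051
```

```bash
cat > ik.py <<'E'
from kin2 import *
A=np.vstack([Arow(q) for q in Q]); X=np.linalg.solve(A.T@A+1e-3*np.eye(13),A.T@Pp.ravel())
LO=np.array([-2.62,-.44,-1.27,.08,-1.32,.12,-2.74]); HI=np.array([2.62,2.09,1.32,2.57,4.46,2,2.74]); MID=(LO+HI)/2; RG=(HI-LO)/2
def fk(q): return Arow(q)@X, rots(q)[7]
def solve(p,Rm,seeds,wm=.02):
    best=None
    for q0 in seeds:
        def f(q):
            pp,rr=fk(q)
            u=(q-MID)/RG
            return np.r_[(pp-p)*20,R.from_matrix(Rm.T@rr).as_rotvec()*5,wm*u/(1.02-np.minimum(np.abs(u),1.0))*.3]
        o=least_squares(f,np.clip(q0,LO+.05,HI-.05),bounds=(LO,HI),max_nfev=80)
        pp,rr=fk(o.x); e=np.linalg.norm(pp-p); w=np.linalg.norm(R.from_matrix(Rm.T@rr).as_rotvec())
        m=1-np.max(np.abs((o.x-MID)/RG))
        if e<.01 and w<.05 and (best is None or m>best[0]): best=(m,o.x,e,w)
    return best
def toolz(yaw,a):
    a=np.radians(a); y=np.radians(yaw); return np.array([np.cos(y)*np.sin(a),np.sin(y)*np.sin(a),-np.cos(a)])
E
python3 - <<'E'
from ik import *
G=np.array([.4442,.3221,.052])
rng=np.random.default_rng(0); S=[MID+RG*rng.uniform(-.8,.8,7) for _ in range(6)]+[Q[4],Q[0]]
for a in [60]:
  for yaw in range(0,360,30):
    for up in [1,-1]:
      z=toolz(yaw,a); b=solve(G+.005*z,axes(z,[0,0,up]),S)
      print(a,yaw,up,None if b is None else (b[0].round(3),b[1].round(2)))
E
```

```text
60 0 1 (np.float64(0.049), array([-0.65,  1.16, -0.75,  2.51,  2.  ,  1.82,  1.55]))
60 0 -1 (np.float64(0.049), array([-0.65,  1.16, -0.75,  2.51,  2.  ,  1.82, -1.59]))
60 30 1 None
60 30 -1 None
60 60 1 (np.float64(0.021), array([ 0.23,  1.09, -0.67,  2.54,  3.51,  0.98,  2.38]))
60 60 -1 (np.float64(0.021), array([ 0.26,  1.12, -0.72,  2.54,  3.48,  0.97, -0.71]))
60 90 1 (np.float64(0.062), array([ 0.56,  1.13, -1.01,  2.19, -1.14,  0.19,  1.1 ]))
60 90 -1 (np.float64(0.062), array([ 0.56,  1.13, -1.01,  2.19, -1.14,  0.19, -2.04]))
60 120 1 (np.float64(0.301), array([ 0.32,  1.07, -0.8 ,  1.84, -0.45,  0.8 ,  0.64]))
60 120 -1 (np.float64(0.188), array([ 0.12,  0.95, -0.48,  1.83, -0.77,  0.95, -2.23]))
60 150 1 (np.float64(0.367), array([ 0.04,  1.13, -0.65,  1.47, -0.26,  1.32,  0.71]))
60 150 -1 (np.float64(0.231), array([-0.24,  1.02, -0.14,  1.48, -0.63,  1.46, -2.11]))
60 180 1 (np.float64(0.305), array([-0.22,  1.22, -0.59,  1.18, -0.06,  1.71,  0.87]))
60 180 -1 (np.float64(0.256), array([-0.39,  1.14, -0.2 ,  1.19, -0.3 ,  1.75, -2.04]))
60 210 1 (np.float64(0.082), array([-0.6 ,  1.2 , -0.14,  1.05, -0.04,  1.92,  1.38]))
60 210 -1 (np.float64(0.082), array([-0.6 ,  1.2 , -0.13,  1.05, -0.05,  1.92, -1.76]))
60 240 1 (np.float64(0.182), array([-0.97,  1.18,  0.29,  1.17,  0.03,  1.83,  1.91]))
60 240 -1 (np.float64(0.187), array([-1.02,  1.19,  0.42,  1.18, -0.04,  1.82, -1.15]))
60 270 1 (np.float64(0.323), array([-0.95,  1.07, -0.09,  1.42,  0.53,  1.65,  1.85]))
60 270 -1 (np.float64(0.497), array([-1.17,  1.07,  0.3 ,  1.44,  0.31,  1.53, -1.06]))
60 300 1 (np.float64(0.357), array([-0.94,  0.99, -0.32,  1.77,  0.97,  1.5 ,  1.76]))
60 300 -1 (np.float64(0.551), array([-1.16,  0.94,  0.01,  1.8 ,  0.81,  1.31, -1.23]))
60 330 1 (np.float64(0.329), array([-0.95,  0.93, -0.41,  2.16,  1.42,  1.38,  1.62]))
60 330 -1 (np.float64(0.325), array([-0.99,  0.91, -0.34,  2.17,  1.4 ,  1.33, -1.51]))
```

Run:
```python
from ik import *
rng=np.random.default_rng(0); S=[MID+RG*rng.uniform(-.8,.8,7) for _ in range(6)]+[Q[4],Q[0],Q[3]]
for nm,z,x in [('x+y',[0,-.5,-.866],[0,.866,-.5]),('x-y',[0,.5,-.866],[0,-.866,-.5])]:
    b=solve(np.array([.4385,-.019,.06])+.005*np.array(z),axes(z,x),S); print(nm,None if b is None else (b[0].round(3),b[1].round(2)))
G=np.array([.4442,.3221,.052])
for yaw in [110,120,130]:
    z=toolz(yaw,60)
    for back in [.2,.12,0.06,0]:
        b=solve(G+(.005-back)*z,axes(z,[0,0,1]),S); print(yaw,back,None if b is None else (b[0].round(3),b[1].round(2)))
show()
```

```text
x+y (np.float64(0.27), array([-0.04,  0.6 , -0.49,  2.23,  0.96,  0.94, -1.31]))
x-y (np.float64(0.191), array([ 0.27,  0.53,  0.03,  2.16, -0.77,  0.79, -2.19]))
110 0.2 (np.float64(0.292), array([ 0.59,  0.9 , -0.76,  1.76, -0.48,  1.07,  0.61]))
110 0.12 (np.float64(0.283), array([ 0.52,  0.95, -0.8 ,  1.87, -0.5 ,  0.88,  0.63]))
110 0.06 (np.float64(0.276), array([ 0.47,  1.01, -0.84,  1.92, -0.52,  0.74,  0.64]))
110 0 (np.float64(0.268), array([ 0.41,  1.07, -0.87,  1.97, -0.54,  0.6 ,  0.65]))
120 0.2 (np.float64(0.318), array([ 0.45,  0.96, -0.71,  1.57, -0.4 ,  1.25,  0.6 ]))
120 0.12 (np.float64(0.311), array([ 0.41,  0.98, -0.74,  1.7 , -0.42,  1.07,  0.62]))
120 0.06 (np.float64(0.306), array([ 0.37,  1.02, -0.77,  1.78, -0.44,  0.93,  0.63]))
120 0 (np.float64(0.301), array([ 0.32,  1.07, -0.8 ,  1.84, -0.45,  0.8 ,  0.64]))
130 0.2 (np.float64(0.342), array([ 0.32,  1.03, -0.68,  1.37, -0.33,  1.44,  0.59]))
130 0.12 (np.float64(0.334), array([ 0.29,  1.03, -0.7 ,  1.53, -0.35,  1.26,  0.62]))
130 0.06 (np.float64(0.33), array([ 0.26,  1.05, -0.72,  1.63, -0.37,  1.12,  0.64]))
130 0 (np.float64(0.326), array([ 0.22,  1.08, -0.74,  1.71, -0.38,  0.98,  0.65]))
clk 4.45 p [0.4149 0.2582 0.0617] z [ 0.024  0.848 -0.529] x [0.111 0.524 0.845] q [ 0.58  0.93 -0.81  2.28 -1.31  0.4   1.19] F [-1.3  1.1 -3.7] w 1.002
```

Run:
```python
from go import *
from ik import toolz
G=np.array([.4442,.3221,.052])
z=toolz(118,60); delta(G+(.005-.14)*z,axes(z,[0,0,1])); print(G+(.005-.14)*z)
```

```text
shift cm [ 3.76  8.2  -6.19] turn deg [ 25.5   0.7 -20.7] |t|mm 109 |w| 33 clock 4.45
[0.49908753 0.21887157 0.1195    ]
```

```bash
python3 -m handwheel '[{"tx":1.5,"ty":1,"tz":-3.5,"wx":4,"wy":0,"wz":-3,"claw":1},{"tx":3,"ty":3,"tz":-6.2,"wx":9,"wy":0.2,"wz":-7,"claw":1},{"tx":3.8,"ty":8.2,"tz":-6.2,"wx":25.5,"wy":0.7,"wz":-20.7,"claw":1},{"tx":3.8,"ty":8.2,"tz":-6.2,"wx":25.5,"wy":0.7,"wz":-20.7,"claw":1},{"tx":3.8,"ty":8.2,"tz":-6.2,"wx":25.5,"wy":0.7,"wz":-20.7,"claw":1},{"tx":3.8,"ty":8.2,"tz":-6.2,"wx":25.5,"wy":0.7,"wz":-20.7,"claw":1},{"tx":3.8,"ty":8.2,"tz":-6.2,"wx":25.5,"wy":0.7,"wz":-20.7,"claw":1}]'
python3 - <<'E'
from go import *
from ik import toolz
show()
G=np.array([.4442,.3221,.052])
z=toolz(118,60); delta(G+(.005-.14)*z,axes(z,[0,0,1]))
E
```

```text
clock: 5.03
position: [0.5008, 0.2195, 0.1211]
ee_rot: [-1.108, -1.857, -0.644]
force: [-0.0, 0.0, -0.1]
width: 1.001
clk 5.03 p [0.5008 0.2195 0.1211] z [-0.408  0.764 -0.5  ] x [-0.239  0.439  0.866] q [ 0.33  0.89 -0.53  1.7  -0.59  1.18  0.77] F [-0.   0.  -0.1] w 1.001
shift cm [-0.12 -0.18  0.1 ] turn deg [-0.1 -0.   0.3] |t|mm 2 |w| 0 clock 5.0333
```

Run:
```python
from go import *
from scipy.optimize import least_squares
from ik import toolz
T,s=pose(); im,d=vision.get_image('wrist'); cv2.imwrite('pics/wrist3.png',im)
r=nets.cut_out('roller_center','wrist')[0]; print(r['score'],r['uv'],r['region'].sum())
P=cloud('wrist',d,r['region'],T)
for rad,lo,hi in [(.022,.03,.066),(.018,.08,.094)]:
    Q=P[(P[:,2]>lo)&(P[:,2]<hi)]
    c=least_squares(lambda c:np.linalg.norm(Q[:,:2]-c,axis=1)-rad,Q.mean(0)[:2]+T[:2,2]*.02,loss='soft_l1',f_scale=.001)
    print(len(Q),c.x.round(4))
G=np.array([.4442,.3221,.052])
z=T[:3,2]; delta(G+.005*z)
```

```text
0.92 [317.7, 231.8] 4670
1387 [0.4442 0.3222]
615 [0.4442 0.3222]
shift cm [-0.17 -0.05 14.08] turn deg [0. 0. 0.] |t|mm 141 |w| 0 clock 5.1333
```

View pics/wrist3.png

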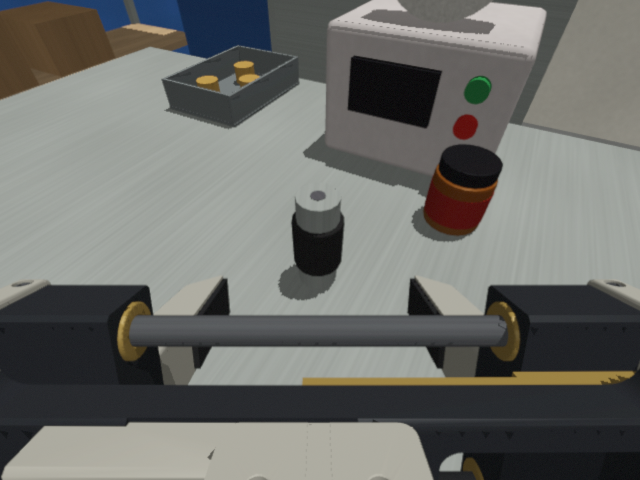

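```bash
python3 -m handwheel '[{"tx":-0.1,"ty":0,"tz":4,"wx":0,"wy":0,"wz":0,"claw":1},{"tx":-0.2,"ty":0,"tz":7.5,"wx":0,"wy":0,"wz":0,"claw":1},{"tx":-0.2,"ty":-0.05,"tz":11,"wx":0,"wy":0,"wz":0,"claw":1},{"tx":-0.2,"ty":-0.05,"tz":13,"wx":0,"wy":0,"wz":0,"claw":1},{"tx":-0.2,"ty":-0.05,"tz":14,"wx":0,"wy":0,"wz":0,"claw":1},{"tx":-0.2,"ty":-0.05,"tz":14,"wx":0,"wy":0,"wz":0,"claw":1}]'
python3 - <<'E'
from go import *
show()
G=np.array([.4442,.3221,.052]);T,s=pose(); z=T[:3,2]; delta(G+.005*z)
E
```

```text
clock: 5.63
position: [0.4409, 0.326, 0.0504]
ee_rot: [-1.109, -1.85, -0.646]
force: [0.4, -0.7, -0.2]
width: 0.998
clk 5.63 p [0.4409 0.326  0.0504] z [-0.408  0.767 -0.495] x [-0.234  0.437  0.869] q [ 0.22  0.98 -0.6   1.85 -0.69  0.88  0.84] F [ 0.4 -0.7 -0.2] w 0.998
shift cm [-0.11  0.1  -0.02] turn deg [0. 0. 0.] |t|mm 2 |w| 0 clock 5.6333
```

```bash
python3 -m handwheel '[{"tx":0,"ty":0.1,"tz":0,"wx":0,"wy":0,"wz":0,"claw":0.6},{"tx":0,"ty":0.1,"tz":0,"wx":0,"wy":0,"wz":0,"claw":0.5},{"tx":0,"ty":0.1,"tz":0,"wx":0,"wy":0,"wz":0,"claw":0.4},{"tx":0,"ty":0.1,"tz":0,"wx":0,"wy":0,"wz":0,"claw":0.3},{"tx":0,"ty":0.1,"tz":0,"wx":0,"wy":0,"wz":0,"claw":0.3},{"tx":0,"ty":0.1,"tz":0,"wx":0,"wy":0,"wz":0,"claw":0.3},{"tx":0,"ty":0.1,"tz":0,"wx":0,"wy":0,"wz":0,"claw":0.3},{"tx":0,"ty":0.1,"tz":0,"wx":0,"wy":0,"wz":0,"claw":0.3}]' 40
```

```text
clock: 6.3
position: [0.4443, 0.3262, 0.0512]
ee_rot: [-1.109, -1.851, -0.651]
force: [-1.1, -0.4, -1.4]
width: 0.475
```

```bash
python3 -m handwheel '[{"tx":1,"ty":0,"tz":-0.6,"wx":0,"wy":0,"wz":0,"claw":0.3},{"tx":3,"ty":0,"tz":-1.8,"wx":0,"wy":0,"wz":0,"claw":0.3},{"tx":6,"ty":0,"tz":-3.5,"wx":0,"wy":0,"wz":0,"claw":0.3},{"tx":9,"ty":0,"tz":-5.2,"wx":0,"wy":0,"wz":0,"claw":0.3},{"tx":12,"ty":0,"tz":-7,"wx":0,"wy":0,"wz":0,"claw":0.3},{"tx":14,"ty":0,"tz":-8,"wx":0,"wy":0,"wz":0,"claw":0.3},{"tx":14,"ty":0,"tz":-8,"wx":0,"wy":0,"wz":0,"claw":0.3}]' 50
python3 - <<'E'
from go import *
from ik import *
show()
T,s=pose(); im,d=vision.get_image('wrist'); cv2.imwrite('pics/wrist4.png',im)
yaw=np.radians(-0.6); Y=np.array([-np.sin(yaw),np.cos(yaw),0]); Z=np.array([0,0,1.])
np.set_printoptions(suppress=True)
# roller axis in tool = T^T * world z at grasp
ax=np.array([.869,0,-.495])
th=np.arctan2(.495,.869)
z=-np.sin(th)*Y-np.cos(th)*Z; x=np.cos(th)*Y-np.sin(th)*Z
A_=axes(z,x); print(A_@ax)
C=np.array([.4385,-.019,.060])+.003*Y
for h in [.12]: delta(C+.005*z+[0,0,h],A_)
S=[s['joints']]
for f in np.linspace(0,1,5):
    p=(1-f)*T[:3,3]+f*(C+.005*z+[0,0,.12]); 
    rr=R.from_matrix(T[:3,:3])*R.from_rotvec(f*R.from_matrix(T[:3,:3].T@A_).as_rotvec())
    b=solve(p,rr.as_matrix(),S,wm=.005); print(f,p.round(3),None if b is None else (b[0].round(2),b[1].round(2))); S=[b[1]] if b else S
E
```

```text
clock: 6.88
position: [0.4445, 0.327, 0.2174]
ee_rot: [-1.107, -1.857, -0.656]
force: [0.4, 0.8, -3.5]
width: 0.468
clk 6.88 p [0.4445 0.327  0.2174] z [-0.402  0.769 -0.497] x [-0.242  0.434  0.868] q [ 0.26  0.71 -0.65  1.81 -0.72  1.09  0.65] F [ 0.4  0.8 -3.5] w 0.468
[ 0.01047276  1.00003816 -0.        ]
shift cm [-18.25 -16.71 -24.31] turn deg [ -7.7 -87.9  30.7] |t|mm 347 |w| 93 clock 6.9333
0.0 [0.444 0.327 0.217] (np.float64(0.25), array([ 0.34,  0.78, -0.82,  1.8 , -0.6 ,  1.01,  0.53]))
0.25 [0.443 0.241 0.207] (np.float64(0.32), array([ 0.3 ,  0.52, -0.68,  1.86, -0.41,  1.  ,  0.27]))
0.5 [0.441 0.154 0.197] (np.float64(0.41), array([ 0.15,  0.35, -0.51,  1.92, -0.13,  0.99, -0.04]))
0.75 [0.44  0.068 0.186] (np.float64(0.45), array([-0.02,  0.29, -0.41,  2.01,  0.26,  0.99, -0.46]))
1.0 [ 0.439 -0.018  0.176] (np.float64(0.36), array([-0.11,  0.36, -0.4 ,  2.12,  0.67,  1.08, -0.95]))
```

View pics/wrist4.png

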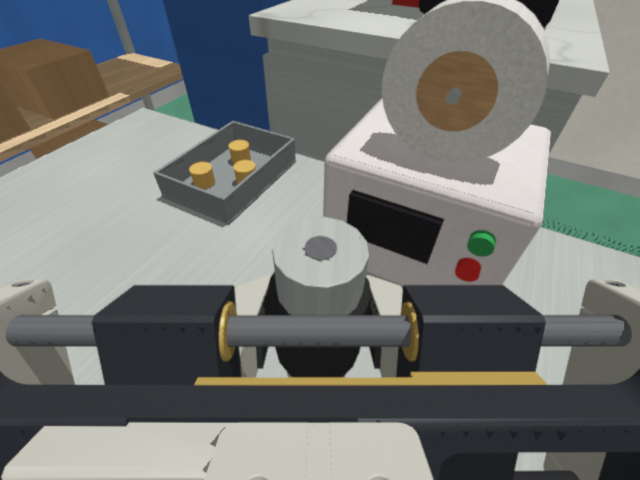

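```bash
python3 -m handwheel '[{"tx":-18.2,"ty":-16.7,"tz":-24.3,"wx":-7.7,"wy":-87.9,"wz":30.7,"claw":0.3},{"tx":-18.2,"ty":-16.7,"tz":-24.3,"wx":-7.7,"wy":-87.9,"wz":30.7,"claw":0.3},{"tx":-18.2,"ty":-16.7,"tz":-24.3,"wx":-7.7,"wy":-87.9,"wz":30.7,"claw":0.3},{"tx":-18.2,"ty":-16.7,"tz":-24.3,"wx":-7.7,"wy":-87.9,"wz":30.7,"claw":0.3},{"tx":-18.2,"ty":-16.7,"tz":-24.3,"wx":-7.7,"wy":-87.9,"wz":30.7,"claw":0.3},{"tx":-18.2,"ty":-16.7,"tz":-24.3,"wx":-7.7,"wy":-87.9,"wz":30.7,"claw":0.3},{"tx":-18.2,"ty":-16.7,"tz":-24.3,"wx":-7.7,"wy":-87.9,"wz":30.7,"claw":0.3},{"tx":-18.2,"ty":-16.7,"tz":-24.3,"wx":-7.7,"wy":-87.9,"wz":30.7,"claw":0.3},{"tx":-18.2,"ty":-16.7,"tz":-24.3,"wx":-7.7,"wy":-87.9,"wz":30.7,"claw":0.3},{"tx":-18.2,"ty":-16.7,"tz":-24.3,"wx":-7.7,"wy":-87.9,"wz":30.7,"claw":0.3},{"tx":-18.2,"ty":-16.7,"tz":-24.3,"wx":-7.7,"wy":-87.9,"wz":30.7,"claw":0.3},{"tx":-18.2,"ty":-16.7,"tz":-24.3,"wx":-7.7,"wy":-87.9,"wz":30.7,"claw":0.3}]'; python3 -c "
from go import *
show()"
```

```text
clock: 7.93
position: [0.4371, -0.0192, 0.1735]
ee_rot: [1.996, 2.07, -0.416]
force: [-0.9, 0.4, -4.3]
width: 0.47
clk 7.93 p [ 0.4371 -0.0192  0.1735] z [-0.027 -0.362 -0.932] x [-0.042  0.932 -0.361] q [-0.23  0.29 -0.15  2.07  0.45  1.01 -0.63] F [-0.9  0.4 -4.3] w 0.47
```

```bash
cat > place.py <<'E'
from ik import *
def tgt(h,C=(.4385,-.019,.060),yawd=-.6):
    yaw=np.radians(yawd); Y=np.array([-np.sin(yaw),np.cos(yaw),0]); Z=np.array([0,0,1.]); th=np.arctan2(.497,.868)
    z=-np.sin(th)*Y-np.cos(th)*Z; x=np.cos(th)*Y-np.sin(th)*Z
    return np.array(C)+.003*Y+.005*z+[0,0,h],axes(z,x)
E
python3 - <<'E'
from place import *
delta(*tgt(.06))
E
```

```text
shift cm [2.14 0.37 5.36] turn deg [-1.1 -8.6  3. ] |t|mm 58 |w| 9 clock 7.9333
```

```bash
python3 -m handwheel '[{"tx":0.7,"ty":0.1,"tz":1.5,"wx":-1,"wy":-7,"wz":2.5,"claw":0.3},{"tx":1.4,"ty":0.3,"tz":3.5,"wx":-1.1,"wy":-8.6,"wz":3,"claw":0.3},{"tx":2.1,"ty":0.4,"tz":5.4,"wx":-1.1,"wy":-8.6,"wz":3,"claw":0.3},{"tx":2.1,"ty":0.4,"tz":5.4,"wx":-1.1,"wy":-8.6,"wz":3,"claw":0.3}]'
python3 - <<'E'
from place import *
show()
delta(*tgt(.06)); delta(*tgt(0))
for n in ['scene','side']:
    im,d=vision.get_image(n); cv2.imwrite(f'pics/{n}5.png',im); np.save(f'pics/{n}5.npy',d)
    u=proj(n,[.44,-.02,.1])[0].astype(int); c=im[u[1]-75:u[1]+75,u[0]-100:u[0]+100]; cv2.imwrite(f'pics/{n}5c.png',cv2.resize(c,None,fx=4,fy=4,interpolation=cv2.INTER_CUBIC)); print(u)
E
```

```text
clock: 8.27
position: [0.4363, -0.0175, 0.1117]
ee_rot: [1.936, 1.933, -0.523]
force: [-0.9, -0.2, -4.3]
width: 0.473
clk 8.27 p [ 0.4363 -0.0175  0.1117] z [-0.011 -0.495 -0.869] x [-0.001  0.869 -0.495] q [-0.37  0.43 -0.12  2.13  0.62  0.96 -0.94] F [-0.9 -0.2 -4.3] w 0.473
shift cm [-0.28  0.21 -0.3 ] turn deg [-0.4 -0.1  0.6] |t|mm 5 |w| 1 clock 8.2667
shift cm [2.69 0.28 4.91] turn deg [-0.4 -0.1  0.6] |t|mm 56 |w| 1 clock 8.2667
[306 192]
[289 253]
```

View pics/scene5c.png

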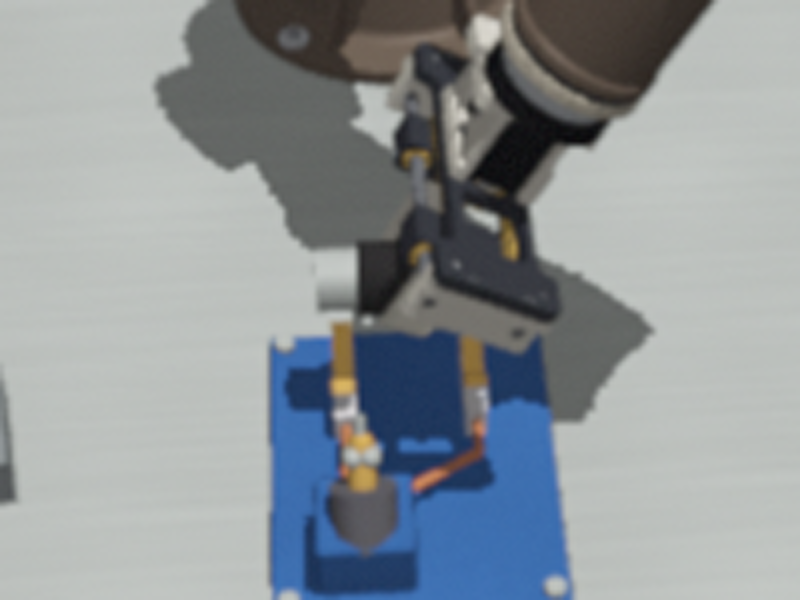

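View pics/side5c.png

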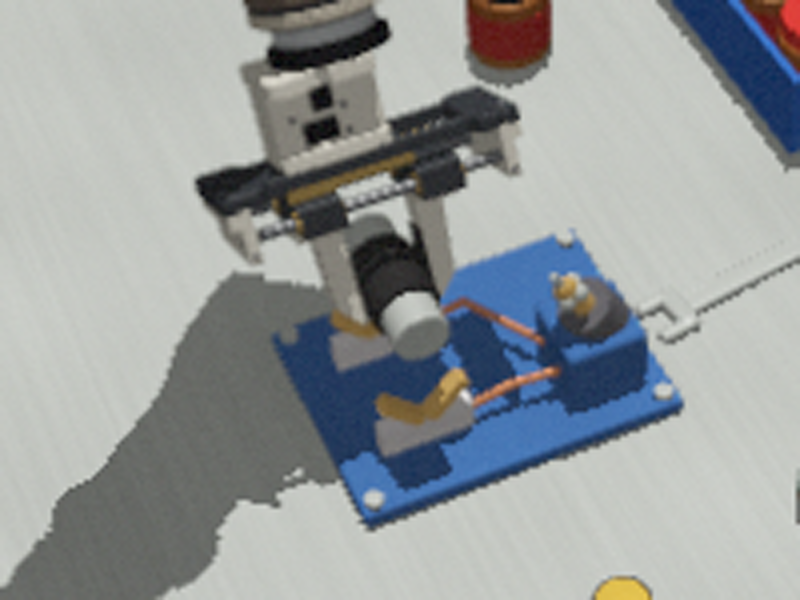

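Run:
```python
from place import *
T,s=pose(); ax=T[:3,:3]@[.868,0,-.497]; print(ax.round(3)); c=T[:3,3]-.005*T[:3,2]-.004*ax; print(c)
e1=T[:3,1]; e2=np.cross(ax,e1); t=np.linspace(0,2*np.pi,60)
Cr=np.array([.4385,-.019,.06])
for n in ['scene','side']:
    im=cv2.imread(f'pics/{n}5.png'); u=proj(n,[.44,-.02,.1])[0].astype(int); S=4; o=u-[100,75]
    big=cv2.resize(im[o[1]:o[1]+150,o[0]:o[0]+200],None,fx=S,fy=S,interpolation=cv2.INTER_CUBIC)
    def dr(P,col): cv2.polylines(big,[((proj(n,P)-o+.5)*S).astype(np.int32)],False,col,1)
    for a,r in [(-.048,.018),(-.025,.018),(-.025,.022),(.048,.018)]:
        dr(c+ax*a+r*(np.cos(t)[:,None]*e1+np.sin(t)[:,None]*e2),(0,0,255))
    yaw=np.radians(-.6); X=np.array([np.cos(yaw),np.sin(yaw),0]);Y=np.array([-np.sin(yaw),np.cos(yaw),0]); Z=np.array([0,0,1])
    for y in [-.045,-.033,.033,.045]: dr(np.array([Cr+Y*y+X*a+Z*b for a,b in [(-.031,-.002),(-.024,-.002),(0,-.026),(.024,-.002),(.031,-.002)]]),(0,255,0))
    o3=Cr-[0,0,.06]; dr(np.array([o3+X*a+Y*b+Z*.012 for a,b in [(-.06,-.085),(.16,-.085),(.16,.085),(-.06,.085),(-.06,-.085)]]),(0,255,255))
    s_=o3+X*.115-Y*.03+Z*.07; nz=-X*.5+Z*.866; nx=X*.866+Z*.5
    dr(s_+.019*(np.cos(t)[:,None]*nx+np.sin(t)[:,None]*Y),(255,0,255)); dr(np.array([s_,s_+nz*.041]),(255,0,255))
    cv2.imwrite(f'pics/{n}5o.png',big)
```

```text
[0.008 1.    0.003]
[ 0.43794038 -0.02009784  0.11929062]
```

View pics/scene5o.png

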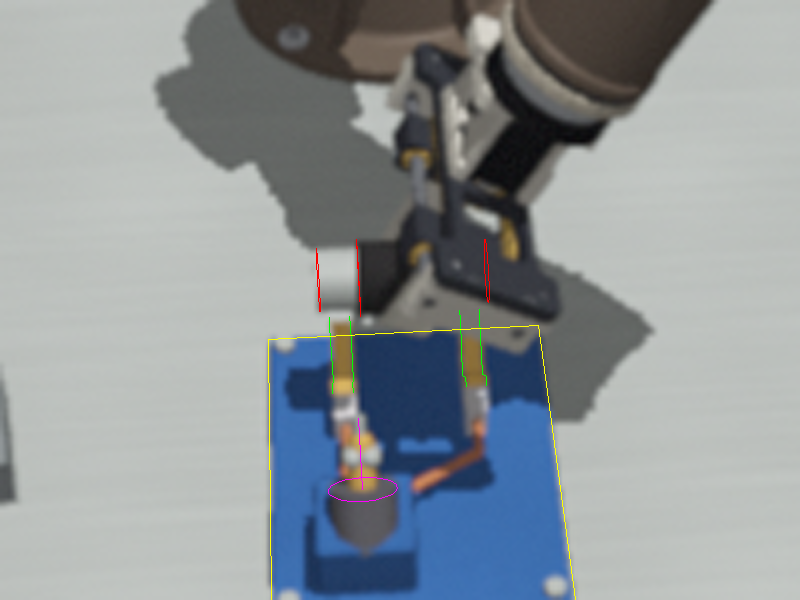

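View pics/side5o.png

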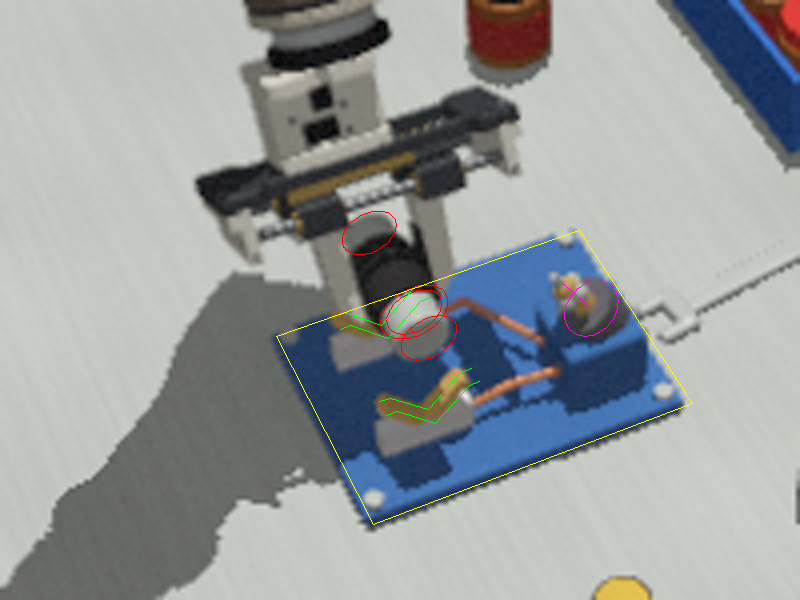

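```bash
python3 -m handwheel '[{"tx":0.6,"ty":0.1,"tz":1.2,"wx":-0.4,"wy":0,"wz":0.6,"claw":0.3},{"tx":1.3,"ty":0.2,"tz":2.5,"wx":-0.4,"wy":0,"wz":0.6,"claw":0.3},{"tx":2.0,"ty":0.25,"tz":3.8,"wx":-0.4,"wy":0,"wz":0.6,"claw":0.3},{"tx":2.4,"ty":0.25,"tz":4.4,"wx":-0.4,"wy":0,"wz":0.6,"claw":0.3},{"tx":2.5,"ty":0.25,"tz":4.6,"wx":-0.4,"wy":0,"wz":0.6,"claw":0.3},{"tx":2.5,"ty":0.25,"tz":4.6,"wx":-0.4,"wy":0,"wz":0.6,"claw":0.3}]'
python3 - <<'E'
from place import *
show()
delta(*tgt(.0))
E
```

```text
clock: 8.87
position: [0.4415, -0.0195, 0.0637]
ee_rot: [1.946, 1.914, -0.504]
force: [-0.6, -0.1, -3.7]
width: 0.468
clk 8.87 p [ 0.4415 -0.0195  0.0637] z [ 0.    -0.493 -0.87 ] x [ 0.017  0.87  -0.493] q [-0.39  0.52 -0.09  2.16  0.69  0.85 -1.05] F [-0.6 -0.1 -3.7] w 0.468
shift cm [ 0.48 -0.31  0.65] turn deg [ 0.3 -0.3 -0.4] |t|mm 9 |w| 1 clock 8.8667
```

```bash
python3 -m handwheel '[{"tx":0.2,"ty":-0.25,"tz":0.3,"wx":0.2,"wy":0,"wz":-0.4,"claw":0.3},{"tx":0.45,"ty":-0.25,"tz":0.6,"wx":0.2,"wy":0,"wz":-0.4,"claw":0.3},{"tx":0.45,"ty":-0.25,"tz":0.6,"wx":0.2,"wy":0,"wz":-0.4,"claw":0.3}]'
python3 - <<'E'
from place import *
show()
delta(*tgt(.0))
E
```

```text
clock: 9.12
position: [0.4383, -0.0187, 0.0571]
ee_rot: [1.941, 1.92, -0.512]
force: [-5.9, 1.6, 13.8]
width: 0.47
clk 9.12 p [ 0.4383 -0.0187  0.0571] z [-0.003 -0.495 -0.869] x [ 0.01   0.869 -0.495] q [-0.39  0.53 -0.09  2.17  0.7   0.84 -1.06] F [-5.9  1.6 13.8] w 0.47
shift cm [0.09 0.02 0.11] turn deg [ 0.1 -0.1 -0. ] |t|mm 1 |w| 0 clock 9.1167
```

```bash
python3 -m handwheel '[{"tx":0,"ty":-0.05,"tz":-0.05,"wx":0,"wy":0,"wz":0,"claw":0.5},{"tx":0,"ty":-0.05,"tz":-0.05,"wx":0,"wy":0,"wz":0,"claw":0.65},{"tx":0,"ty":-0.05,"tz":-0.05,"wx":0,"wy":0,"wz":0,"claw":0.85},{"tx":0,"ty":-0.05,"tz":-0.05,"wx":0,"wy":0,"wz":0,"claw":0.9},{"tx":0,"ty":-0.05,"tz":-0.05,"wx":0,"wy":0,"wz":0,"claw":0.9}]'
python3 - <<'E'
from place import *
show()
for n in ['side']:
    im,d=vision.get_image(n); u=proj(n,[.44,-.02,.1])[0].astype(int); c=im[u[1]-75:u[1]+75,u[0]-100:u[0]+100]; cv2.imwrite(f'pics/{n}6c.png',cv2.resize(c,None,fx=4,fy=4,interpolation=cv2.INTER_CUBIC))
E
```

```text
clock: 9.53
position: [0.4387, -0.0178, 0.0563]
ee_rot: [1.941, 1.922, -0.509]
force: [0.4, 0.1, 0.7]
width: 0.738
clk 9.53 p [ 0.4387 -0.0178  0.0563] z [-0.002 -0.493 -0.87 ] x [ 0.009  0.87  -0.493] q [-0.39  0.53 -0.09  2.17  0.7   0.84 -1.06] F [0.4 0.1 0.7] w 0.738
```

View pics/side6c.png

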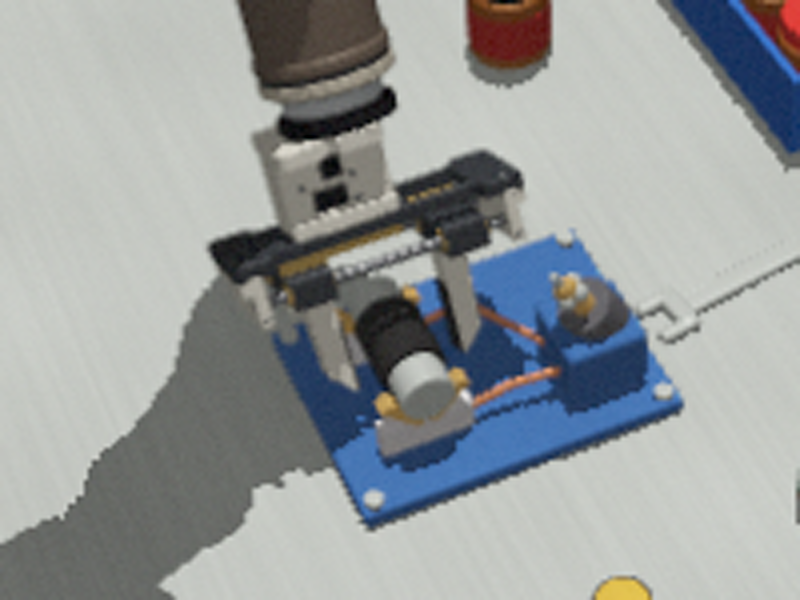

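```bash
python3 -m handwheel '[{"tx":0,"ty":0,"tz":0,"wx":0,"wy":0,"wz":0,"claw":0.95},{"tx":0,"ty":0,"tz":-1,"wx":0,"wy":0,"wz":0,"claw":0.95},{"tx":0,"ty":0,"tz":-3,"wx":0,"wy":0,"wz":0,"claw":0.95},{"tx":0,"ty":0,"tz":-6,"wx":0,"wy":0,"wz":0,"claw":0.95},{"tx":0,"ty":0,"tz":-9,"wx":0,"wy":0,"wz":0,"claw":0.95},{"tx":0,"ty":0,"tz":-12,"wx":0,"wy":0,"wz":0,"claw":0.95}]'
python3 - <<'E'
from ik import *
show(); s=sensors.observe(); S=[s['joints'],Q[3],Q[0],MID]
Gg=np.array([.4525,-.3005,.098]); nz=np.array([-.5,0,.866]); seat=np.array([.553,-.0503,.07])
for yaw in range(0,360,45):
    x=np.array([np.cos(np.radians(yaw)),np.sin(np.radians(yaw)),0])
    a=solve(Gg-[0,0,.005],axes([0,0,-1],x),S); b=solve(seat+nz*(.09-.005+.0),axes(-nz,x),S)
    print(yaw,[None if k is None else (k[0].round(2),k[1].round(2)) for k in (a,b)])
E
```

```text
clock: 10.08
position: [0.4382, 0.0423, 0.1623]
ee_rot: [1.942, 1.923, -0.51]
force: [0.6, -0.4, -0.9]
width: 0.951
clk 10.08 p [0.4382 0.0423 0.1623] z [-0.004 -0.493 -0.87 ] x [ 0.009  0.87  -0.493] q [-0.44  0.38 -0.16  2.03  0.53  1.12 -0.94] F [ 0.6 -0.4 -0.9] w 0.951
0 [(np.float64(0.49), array([ 0.68,  0.48, -0.25,  1.96,  0.17,  0.72, -1.25])), (np.float64(0.07), array([-0.82,  0.15,  0.95,  2.45, -1.12,  0.19, -0.41]))]
45 [(np.float64(0.49), array([ 0.78,  0.5 , -0.38,  1.96,  0.27,  0.73, -0.55])), (np.float64(0.13), array([ 0.97,  0.39, -1.03,  2.4 ,  1.64,  0.3 , -2.21]))]
90 [(np.float64(0.49), array([ 0.79,  0.5 , -0.4 ,  1.96,  0.28,  0.74,  0.22])), (np.float64(0.13), array([ 0.97,  0.39, -1.03,  2.4 ,  1.64,  0.3 , -1.5 ]))]
135 [(np.float64(0.49), array([ 0.83,  0.51, -0.45,  1.96,  0.32,  0.74,  0.97])), (np.float64(0.13), array([ 0.97,  0.39, -1.03,  2.4 ,  1.64,  0.3 , -0.78]))]
180 [(np.float64(0.4), array([ 0.94,  0.56, -0.62,  1.95,  0.45,  0.77,  1.64])), (np.float64(0.13), array([ 0.97,  0.39, -1.03,  2.4 ,  1.64,  0.3 ,  0.07]))]
225 [(np.float64(0.2), array([ 1.13,  0.68, -0.92,  1.94,  0.71,  0.88,  2.2 ])), (np.float64(0.13), array([ 0.97,  0.39, -1.03,  2.4 ,  1.64,  0.3 ,  0.93]))]
270 [(np.float64(0.23), array([-0.07,  0.55,  0.79,  2.01, -0.55,  0.8 , -2.1 ])), (np.float64(0.13), array([ 0.97,  0.39, -1.03,  2.4 ,  1.65,  0.3 ,  1.65]))]
315 [(np.float64(0.38), array([ 0.28,  0.46,  0.28,  1.99, -0.18,  0.72, -1.69])), (np.float64(0.13), array([ 0.98,  0.4 , -1.04,  2.4 ,  1.65,  0.31,  2.35]))]
```

Run:
```python
from ik import *
s=sensors.observe(); S=[s['joints'],Q[3],Q[0],MID]
Gg=np.array([.4525,-.3005,.098]); nz=np.array([-.5,0,.866]); seat=np.array([.553,-.0503,.07])
gr=seat+nz*.092
for sx in [1,-1]:
  for t in [-15,0,10,20,30]:   # final tool tilt outward (+x) from vertical, deg
    c=np.radians(t); zf=np.array([np.sin(c),0,-np.cos(c)]); xf=sx*np.array([np.cos(c),0,np.sin(c)])
    g=np.radians(t-30); zg=np.array([np.sin(g),0,-np.cos(g)]); xg=sx*np.array([np.cos(g),0,np.sin(g)])
    a=solve(Gg+zg*.005,axes(zg,xg),S); b=solve(gr+zf*.005,axes(zf,xf),S); e=solve(gr+nz*.07+zf*.005,axes(zf,xf),S)
    print(sx,t,[None if k is None else (k[0].round(2),k[1].round(2)) for k in (a,e,b)])
```

```text
1 -15 [(np.float64(0.48), array([ 0.21,  0.91,  0.24,  1.43,  0.11,  1.55, -1.18])), (np.float64(0.44), array([-0.09,  0.38,  0.12,  1.81, -0.04,  1.22, -1.53])), (np.float64(0.44), array([-0.07,  0.49,  0.09,  1.79, -0.04,  1.12, -1.53]))]
1 0 [(np.float64(0.51), array([ 0.34,  0.74,  0.05,  1.6 ,  0.16,  1.3 , -1.26])), (np.float64(0.41), array([ 0.09,  0.22, -0.11,  1.99,  0.03,  0.93, -1.61])), (np.float64(0.44), array([-0.07,  0.34,  0.09,  2.01, -0.04,  0.8 , -1.54]))]
1 10 [(np.float64(0.52), array([ 0.43,  0.64, -0.04,  1.72,  0.17,  1.12, -1.27])), (np.float64(0.37), array([ 0.31,  0.15, -0.34,  2.11,  0.08,  0.72, -1.66])), (np.float64(0.34), array([ 0.12,  0.26, -0.14,  2.14,  0.07,  0.57, -1.65]))]
1 20 [(np.float64(0.52), array([ 0.54,  0.55, -0.13,  1.84,  0.17,  0.92, -1.27])), (np.float64(0.27), array([ 0.53,  0.08, -0.55,  2.24,  0.09,  0.49, -1.65])), (np.float64(0.22), array([ 0.43,  0.23, -0.48,  2.28,  0.35,  0.33, -1.9 ]))]
1 30 [(np.float64(0.49), array([ 0.68,  0.48, -0.25,  1.96,  0.17,  0.72, -1.25])), (np.float64(0.13), array([ 0.74,  0.01, -0.71,  2.37, -0
[... 602 characters left out ...]
42), array([ 0.75,  0.72, -0.53,  1.69,  0.46,  1.2 ,  1.59])), (np.float64(0.38), array([ 0.49,  0.17, -0.55,  2.1 ,  0.15,  0.72,  1.43])), (np.float64(0.36), array([ 0.48,  0.32, -0.57,  2.12,  0.33,  0.59,  1.25]))]
-1 20 [(np.float64(0.41), array([ 0.83,  0.63, -0.56,  1.82,  0.45,  0.99,  1.61])), (np.float64(0.27), array([ 0.6 ,  0.09, -0.62,  2.23,  0.11,  0.49,  1.47])), (np.float64(0.24), array([ 0.72,  0.31, -0.81,  2.27,  0.68,  0.38,  0.95]))]
-1 30 [(np.float64(0.4), array([ 0.94,  0.56, -0.62,  1.95,  0.45,  0.77,  1.64])), (np.float64(0.13), array([ 0.74,  0.02, -0.72,  2.37, -0.01,  0.24,  1.61])), (np.float64(0.13), array([ 0.98,  0.39, -1.04,  2.4 ,  1.63,  0.3 ,  0.09]))]
```

Run:
```python
from ik import *
s=sensors.observe()
Gg=np.array([.4525,-.3005,.098]);g=np.radians(-30); zg=np.array([np.sin(g),0,-np.cos(g)]); xg=np.array([np.cos(g),0,np.sin(g)])
A_=axes(zg,xg); delta(Gg-zg*.115,A_); delta([.45,.0,.24])
T,s=pose(); pe=Gg-zg*.115; S=[s['joints']]
for f in np.linspace(0,1,5):
    p=(1-f)*T[:3,3]+f*pe+[0,0,.06*np.sin(np.pi*f)]
    rr=R.from_matrix(T[:3,:3])*R.from_rotvec(f*R.from_matrix(T[:3,:3].T@A_).as_rotvec())
    b=solve(p,rr.as_matrix(),S,wm=.005); print(f,p.round(3),rr.as_matrix()[:,2].round(2),None if b is None else (b[0].round(2),b[1].round(2))); S=[b[1]] if b else S
```

```text
shift cm [-31.51   7.5   13.79] turn deg [44.5 -0.4 77.7] |t|mm 352 |w| 89 clock 10.0833
shift cm [-7.5   1.23 -4.68] turn deg [0. 0. 0.] |t|mm 89 |w| 0 clock 10.0833
0.0 [0.438 0.042 0.162] [-0.   -0.49 -0.87] (np.float64(0.39), array([-0.27,  0.4 , -0.34,  2.08,  0.62,  1.1 , -1.03]))
0.25 [ 0.456 -0.043  0.214] [-0.19 -0.46 -0.87] (np.float64(0.53), array([-0.16,  0.39, -0.19,  1.91,  0.47,  1.26, -0.98]))
0.5 [ 0.474 -0.129  0.24 ] [-0.35 -0.35 -0.87] (np.float64(0.57), array([-0.1 ,  0.44,  0.04,  1.73,  0.32,  1.38, -0.97]))
0.75 [ 0.492 -0.215  0.231] [-0.46 -0.19 -0.87] (np.float64(0.52), array([ 0.05,  0.57,  0.17,  1.54,  0.2 ,  1.48, -1.03]))
1.0 [ 0.51  -0.3    0.198] [-0.5   0.   -0.87] (np.float64(0.44), array([ 0.25,  0.73,  0.17,  1.32,  0.09,  1.58, -1.18]))
```

```bash
python3 -m handwheel '[{"tx":-2.5,"ty":0.3,"tz":-2.5,"wx":3,"wy":0,"wz":5,"claw":1},{"tx":-6,"ty":0.7,"tz":-4,"wx":7,"wy":0,"wz":12,"claw":1},{"tx":-31.5,"ty":7.5,"tz":11,"wx":44.5,"wy":-0.4,"wz":77.7,"claw":1},{"tx":-31.5,"ty":7.5,"tz":11,"wx":44.5,"wy":-0.4,"wz":77.7,"claw":1},{"tx":-31.5,"ty":7.5,"tz":11,"wx":44.5,"wy":-0.4,"wz":77.7,"claw":1},{"tx":-31.5,"ty":7.5,"tz":11,"wx":44.5,"wy":-0.4,"wz":77.7,"claw":1},{"tx":-31.5,"ty":7.5,"tz":11,"wx":44.5,"wy":-0.4,"wz":77.7,"claw":1},{"tx":-31.5,"ty":7.5,"tz":11,"wx":44.5,"wy":-0.4,"wz":77.7,"claw":1},{"tx":-31.5,"ty":7.5,"tz":13.8,"wx":44.5,"wy":-0.4,"wz":77.7,"claw":1},{"tx":-31.5,"ty":7.5,"tz":13.8,"wx":44.5,"wy":-0.4,"wz":77.7,"claw":1},{"tx":-31.5,"ty":7.5,"tz":13.8,"wx":44.5,"wy":-0.4,"wz":77.7,"claw":1},{"tx":-31.5,"ty":7.5,"tz":13.8,"wx":44.5,"wy":-0.4,"wz":77.7,"claw":1}]'
python3 - <<'E'
from ik import *
show()
Gg=np.array([.4525,-.3005,.098]);g=np.radians(-30); zg=np.array([np.sin(g),0,-np.cos(g)]); xg=np.array([np.cos(g),0,np.sin(g)])
A_=axes(zg,xg); delta(Gg-zg*.115,A_)
E
```

```text
clock: 11.08
position: [0.51, -0.3027, 0.1954]
ee_rot: [3.015, 0.116, -0.808]
force: [0.2, 0.9, 0.3]
width: 1.002
clk 11.08 p [ 0.51   -0.3027  0.1954] z [-0.499 -0.037 -0.866] x [ 0.863  0.067 -0.5  ] q [ 0.17  0.72  0.28  1.35  0.06  1.56 -1.08] F [0.2 0.9 0.3] w 1.002
shift cm [-0.09 -0.22 -0.2 ] turn deg [2.1 0.  3.8] |t|mm 3 |w| 4 clock 11.0833
```

Finish the turn, then look with the wrist camera and locate the gun and (from here) check the stand.

```bash
python3 -m handwheel '[{"tx":-0.1,"ty":-0.2,"tz":-0.2,"wx":2.1,"wy":0,"wz":3.8,"claw":1},{"tx":-0.1,"ty":-0.2,"tz":-0.2,"wx":2.1,"wy":0,"wz":3.8,"claw":1}]'
python3 - <<'E'
from ik import *
show()
T,s=pose(); im,d=vision.get_image('wrist'); cv2.imwrite('pics/wrist7.png',im)
for r in nets.cut_out('gun_grip','wrist')[:1]:
    print(r['score'],r['uv'],r['region'].sum())
    P=cloud('wrist',d,r['region'],T); print(np.percentile(P,[2,50,98],axis=0).round(3))
    Q_=P[(P[:,2]>.065)&(P[:,2]<.128)]
    c=least_squares(lambda c:np.linalg.norm(Q_[:,:2]-c,axis=1)-.016,np.median(Q_,0)[:2]+T[:2,2]*.016,loss='soft_l1',f_scale=.001); print(len(Q_),c.x.round(4))
    Q_=P[P[:,2]>.131]; print(len(Q_),Q_.mean(0).round(4))
Gg=np.array([.4525,-.3005,.098]);g=np.radians(-30); zg=np.array([np.sin(g),0,-np.cos(g)]); xg=np.array([np.cos(g),0,np.sin(g)])
delta(Gg-zg*.115,axes(zg,xg))
E
```

```text
clock: 11.25
position: [0.51, -0.3008, 0.1985]
ee_rot: [3.033, 0.004, -0.811]
force: [-0.6, -0.1, 0.3]
width: 1.0
clk 11.25 p [ 0.51   -0.3008  0.1985] z [-0.499 -0.002 -0.867] x [ 0.867  0.002 -0.499] q [ 0.18  0.72  0.3   1.33  0.03  1.59 -1.12] F [-0.6 -0.1  0.3] w 1.0
0.84 [318.2, 233.3] 4298
[[ 0.441 -0.317  0.033]
 [ 0.464 -0.302  0.105]
 [ 0.468 -0.287  0.135]]
2132 [ 0.4513 -0.3021]
1141 [ 0.4546 -0.3019  0.1344]
shift cm [-0.02  0.13  0.1 ] turn deg [ 0.3 -0.1  0.6] |t|mm 2 |w| 1 clock 11.35
```

View pics/wrist7.png

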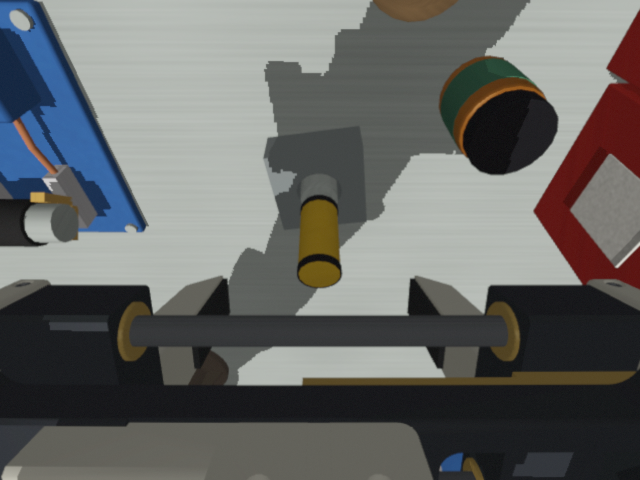

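```bash
python3 -m handwheel '[{"tx":0,"ty":0.1,"tz":3,"wx":0.3,"wy":0,"wz":0.3,"claw":1},{"tx":-0.05,"ty":0.1,"tz":6,"wx":0.3,"wy":0,"wz":0.3,"claw":1},{"tx":-0.05,"ty":0.1,"tz":9,"wx":0.3,"wy":0,"wz":0.3,"claw":1},{"tx":-0.05,"ty":0.1,"tz":11,"wx":0.3,"wy":0,"wz":0.3,"claw":0.9},{"tx":-0.05,"ty":0.1,"tz":11.6,"wx":0.3,"wy":0,"wz":0.3,"claw":0.8},{"tx":-0.05,"ty":0.1,"tz":11.6,"wx":0.3,"wy":0,"wz":0.3,"claw":0.7},{"tx":-0.05,"ty":0.1,"tz":11.6,"wx":0.3,"wy":0,"wz":0.3,"claw":0.6},{"tx":-0.05,"ty":0.1,"tz":11.6,"wx":0.3,"wy":0,"wz":0.3,"claw":0.55}]'
python3 - <<'E'
from ik import *
show()
g=np.radians(-30); zg=np.array([np.sin(g),0,-np.cos(g)]); xg=np.array([np.cos(g),0,np.sin(g)])
delta(np.array([.452,-.3017,.098])+zg*.005,axes(zg,xg))
E
```

```text
clock: 12.02
position: [0.4539, -0.301, 0.0992]
ee_rot: [3.036, 0.006, -0.807]
force: [0.4, -0.1, 0.6]
width: 0.689
clk 12.02 p [ 0.4539 -0.301   0.0992] z [-0.496 -0.001 -0.868] x [ 0.868  0.004 -0.496] q [ 0.2   0.74  0.28  1.57  0.03  1.32 -1.13] F [ 0.4 -0.1  0.6] w 0.689
shift cm [-0.11  0.07  0.7 ] turn deg [ 0.1 -0.2  0.2] |t|mm 7 |w| 0 clock 12.0167
```

```bash
python3 -m handwheel '[{"tx":-0.1,"ty":0.07,"tz":0.65,"wx":0,"wy":0,"wz":0,"claw":0.5},{"tx":-0.1,"ty":0.07,"tz":0.65,"wx":0,"wy":0,"wz":0,"claw":0.4},{"tx":-0.1,"ty":0.07,"tz":0.65,"wx":0,"wy":0,"wz":0,"claw":0.3},{"tx":-0.1,"ty":0.07,"tz":0.65,"wx":0,"wy":0,"wz":0,"claw":0.2},{"tx":-0.1,"ty":0.07,"tz":0.65,"wx":0,"wy":0,"wz":0,"claw":0.2},{"tx":-0.1,"ty":0.07,"tz":0.65,"wx":0,"wy":0,"wz":0,"claw":0.2},{"tx":-0.1,"ty":0.07,"tz":0.65,"wx":0,"wy":0,"wz":0,"claw":0.2}]' 60
python3 - <<'E'
from ik import *
show()
E
```

```text
clock: 12.6
position: [0.4482, -0.3018, 0.0929]
ee_rot: [-3.035, -0.003, 0.81]
force: [0.6, 0.3, 1.0]
width: 0.34
clk 12.6 p [ 0.4482 -0.3018  0.0929] z [-0.499 -0.    -0.867] x [ 0.867  0.002 -0.499] q [ 0.2   0.75  0.28  1.58  0.03  1.31 -1.13] F [0.6 0.3 1. ] w 0.34
```

```bash
python3 -m handwheel '[{"tx":-0.5,"ty":0,"tz":-0.9,"wx":0,"wy":0,"wz":0,"claw":0.2},{"tx":-1.5,"ty":0,"tz":-2.6,"wx":0,"wy":0,"wz":0,"claw":0.2},{"tx":-3,"ty":0,"tz":-5.2,"wx":0,"wy":0,"wz":0,"claw":0.2},{"tx":-5,"ty":0,"tz":-8.7,"wx":0,"wy":0,"wz":0,"claw":0.2},{"tx":-7,"ty":0,"tz":-12.2,"wx":0,"wy":0,"wz":0,"claw":0.2},{"tx":-8,"ty":0,"tz":-13.9,"wx":0,"wy":0,"wz":0,"claw":0.2},{"tx":-8,"ty":0,"tz":-13.9,"wx":0,"wy":0,"wz":0,"claw":0.2}]' 60
python3 - <<'E'
from ik import *
show()
T0=np.eye(4); T0[:3,:3]=R.from_rotvec([-3.035,-.003,.81]).as_matrix(); T0[:3,3]=[.4482,-.3018,.0929]
Ti=np.linalg.inv(T0); mt=Ti@[.452,-.302,.006,1]; at=Ti[:3,:3]@[0,0,1]; print('mouth tool',mt.round(4),'axis tool',at.round(3))
# target: axis->nz, final pose
nz=np.array([-.5,0,.866]); seat=np.array([.553,-.0503,.07])
yaw=np.radians(-.6); X=np.array([np.cos(yaw),np.sin(yaw),0]);Y=np.array([-np.sin(yaw),np.cos(yaw),0])
nz=-.5*X+.866*np.array([0,0,1])
# rotation: tool y=-Y , at->nz
yt=-Y; 
# basis in tool: (ey, at, cross) -> world (-Y,nz,cross)
B=np.c_[[0,1,0]-at*at[1],at,np.cross([0,1,0],at)]; Wd=np.c_[yt,nz,np.cross(yt,nz)]
Rf=Wd@np.linalg.inv(B); U,_,Vt=np.linalg.svd(Rf); Rf=U@Vt
T,s=pose(); S=[s['joints']]
pe=seat+nz*.10-Rf@mt[:3]; print(pe); delta(pe,Rf)
for f in np.linspace(0,1,5):
    p=(1-f)*T[:3,3]+f*pe
    rr=R.from_matrix(T[:3,:3])*R.from_rotvec(f*R.from_matrix(T[:3,:3].T@Rf).as_rotvec())
    b=solve(p,rr.as_matrix(),S,wm=.005); print(f,p.round(3),'mouth',(p+rr.as_matrix()@mt[:3]).round(3),None if b is None else (b[0].round(2),b[1].round(2))); S=[b[1]] if b else S
for n in ['scene','side']:
    im,d=vision.get_image(n); cv2.imwrite(f'pics/{n}8.png',im)
E
```

```text
clock: 13.18
position: [0.4495, -0.3032, 0.2583]
ee_rot: [3.036, 0.001, -0.799]
force: [0.5, -0.1, -3.1]
width: 0.342
clk 13.18 p [ 0.4495 -0.3032  0.2583] z [-0.492 -0.003 -0.87 ] x [ 0.87   0.    -0.492] q [ 0.18  0.58  0.31  1.44  0.07  1.61 -1.09] F [ 0.5 -0.1 -3.1] w 0.342
mouth tool [4.66e-02 3.00e-04 7.35e-02 1.00e+00] axis tool [-0.498 -0.001 -0.867]
[ 0.45626595 -0.0490803   0.22995719]
shift cm [  1.99 -25.42   2.07] turn deg [ 0.3 29.6  0.6] |t|mm 256 |w| 30 clock 13.1833
0.0 [ 0.449 -0.303  0.258] mouth [ 0.454 -0.304  0.171] (np.float64(0.43), array([ 0.23,  0.59,  0.26,  1.44,  0.09,  1.6 , -1.11]))
0.25 [ 0.451 -0.24   0.251] mouth [ 0.467 -0.24   0.166] (np.float64(0.49), array([ 0.25,  0.47,  0.08,  1.59,  0.09,  1.46, -1.26]))
0.5 [ 0.453 -0.176  0.244] mouth [ 0.479 -0.177  0.161] (np.float64(0.48), array([ 0.24,  0.36, -0.02,  1.73,  0.06,  1.3 , -1.38]))
0.75 [ 0.455 -0.113  0.237] mouth [ 0.491 -0.113  0.158] (np.float64(0.45), array([ 0.2 ,  0.26, -0.1 ,  1.86,  0.04,  1.15, -1.5 ]))
1.0 [ 0.456 -0.049  0.23 ] mouth [ 0.503 -0.05   0.157] (np.float64(0.4), array([ 0.15,  0.18, -0.18,  1.98,  0.04,  0.98, -1.63]))
```

View pics/scene8.png

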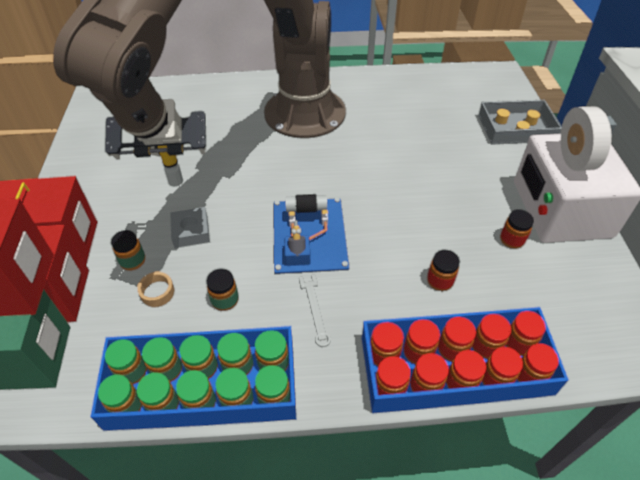

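View pics/side8.png

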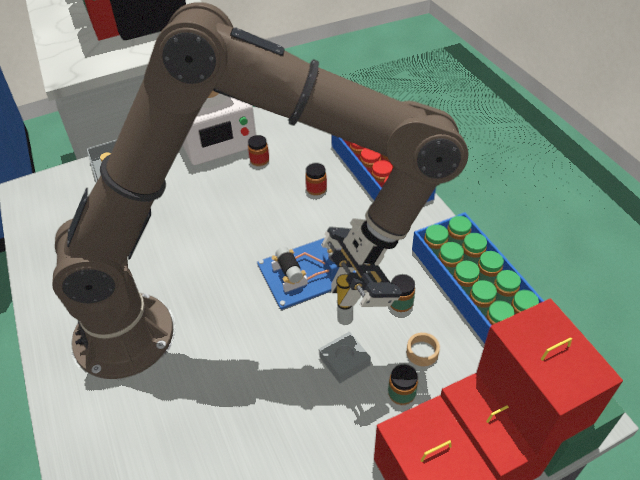

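```bash
python3 -m handwheel '[{"tx":2,"ty":-25.4,"tz":2,"wx":0.3,"wy":29.6,"wz":0.6,"claw":0.2},{"tx":2,"ty":-25.4,"tz":2,"wx":0.3,"wy":29.6,"wz":0.6,"claw":0.2},{"tx":2,"ty":-25.4,"tz":2,"wx":0.3,"wy":29.6,"wz":0.6,"claw":0.2},{"tx":2,"ty":-25.4,"tz":2,"wx":0.3,"wy":29.6,"wz":0.6,"claw":0.2},{"tx":2,"ty":-25.4,"tz":2,"wx":0.3,"wy":29.6,"wz":0.6,"claw":0.2},{"tx":2,"ty":-25.4,"tz":2,"wx":0.3,"wy":29.6,"wz":0.6,"claw":0.2},{"tx":2,"ty":-25.4,"tz":2,"wx":0.3,"wy":29.6,"wz":0.6,"claw":0.2},{"tx":2,"ty":-25.4,"tz":2,"wx":0.3,"wy":29.6,"wz":0.6,"claw":0.2},{"tx":2,"ty":-25.4,"tz":2,"wx":0.3,"wy":29.6,"wz":0.6,"claw":0.2}]' 60
python3 - <<'E'
from ik import *
show()
T,s=pose()
for n in ['scene','side','wrist']:
    im,d=vision.get_image(n); cv2.imwrite(f'pics/{n}9.png',im); np.save(f'pics/{n}9.npy',d)
    if n!='wrist':
        u=proj(n,[.49,-.05,.13])[0].astype(int); c=im[u[1]-60:u[1]+60,u[0]-80:u[0]+80]; cv2.imwrite(f'pics/{n}9c.png',cv2.resize(c,None,fx=5,fy=5,interpolation=cv2.INTER_CUBIC))
np.save('pics/T9.npy',T)
E
```

```text
clock: 14.03
position: [0.4539, -0.0476, 0.2248]
ee_rot: [-3.139, 0.012, 0.014]
force: [0.9, -1.3, -3.2]
width: 0.341
clk 14.03 p [ 0.4539 -0.0476  0.2248] z [-0.009  0.003 -1.   ] x [ 1.    -0.008 -0.009] q [-0.14  0.18  0.15  1.99 -0.03  0.98 -1.55] F [ 0.9 -1.3 -3.2] w 0.341
```

View pics/scene9c.png

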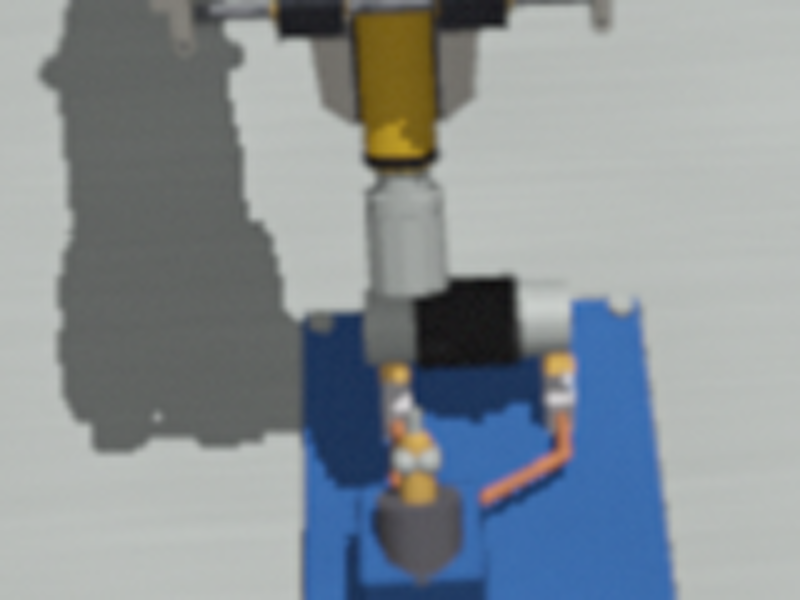

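View pics/side9c.png

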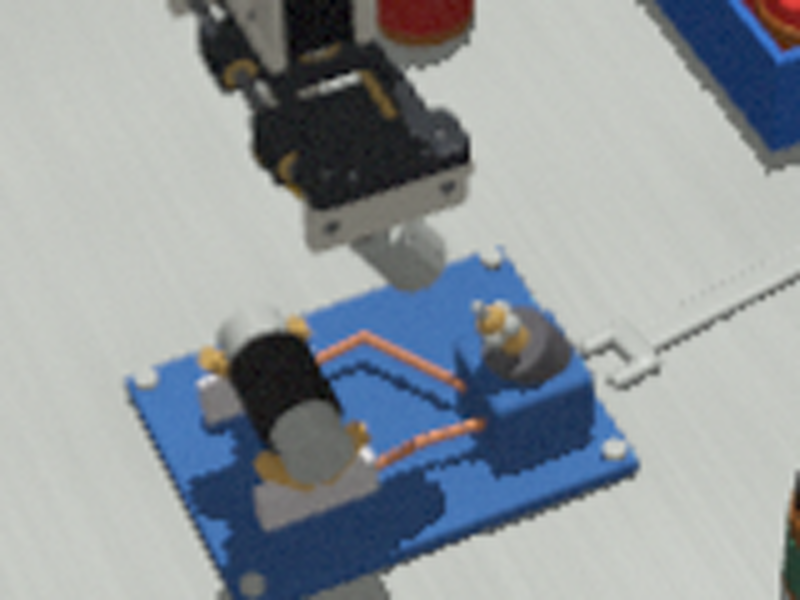

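View pics/wrist9.png

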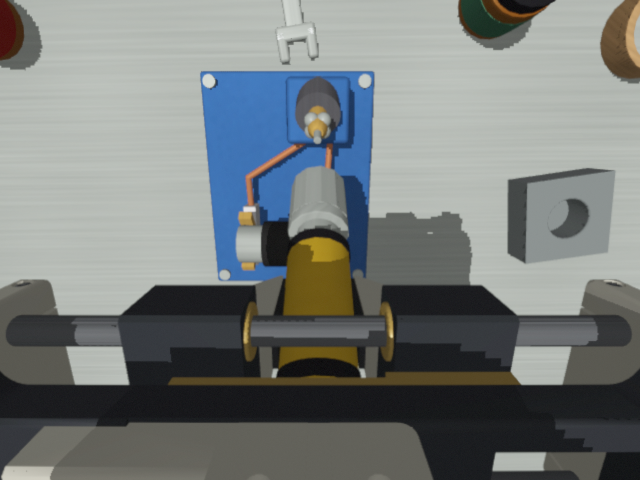

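```bash
cat > ov.py <<'E'
from ik import *
MT=np.array([.0466,.0003,.0735]); AT=np.array([-.498,-.001,-.867]); AT/=np.linalg.norm(AT)
CR=np.array([.4385,-.019,.06]); YAW=-.6
def circ(c,n,r,k=60):
    n=n/np.linalg.norm(n); a=np.cross(n,[.3,.5,.8]); a/=np.linalg.norm(a); b=np.cross(n,a); t=np.linspace(0,2*np.pi,k)
    return c+r*(np.cos(t)[:,None]*a+np.sin(t)[:,None]*b)
def frame(CR=CR,yawd=YAW):
    y=np.radians(yawd); return CR-[0,0,.06],np.array([np.cos(y),np.sin(y),0]),np.array([-np.sin(y),np.cos(y),0]),np.array([0,0,1.])
def seat(CR=CR,yawd=YAW):
    o,X,Y,Z=frame(CR,yawd); return o+.115*X-.03*Y+.07*Z, -.5*X+np.sqrt(.75)*Z
def overlay(n,im,T,ctr,w,S,fn,CR=CR,yawd=YAW,MT=MT,AT=AT):
    u=proj(n,ctr,T)[0].astype(int); hh=w*3//4; o0=np.array([max(u[0]-w//2,0),max(u[1]-hh//2,0)])
    big=cv2.resize(im[o0[1]:o0[1]+hh,o0[0]:o0[0]+w],None,fx=S,fy=S,interpolation=cv2.INTER_CUBIC)
    def dr(P,c): cv2.polylines(big,[((proj(n,P,T)-o0+.5)*S).astype(np.int32)],False,c,1)
    o,X,Y,Z=frame(CR,yawd); s_,nz=seat(CR,yawd)
    dr(np.array([o+X*a+Y*b+Z*.012 for a,b in [(-.06,-.085),(.16,-.085),(.16,.085),(-.06,.085),(-.06,-.085)]]),(0,255,255))
    dr(circ(s_,nz,.019),(255,0,255)); dr(circ(s_+nz*.02,nz,.008),(255,0,255)); dr(np.array([s_,s_+nz*.041]),(255,0,255))
    m=T[:3,:3]@MT+T[:3,3]; a=T[:3,:3]@AT
    for h,r in [(0,.0165),(.052,.016),(.128,.016)]: dr(circ(m+a*h,a,r),(0,0,255))
    dr(np.array([m,m-a*.15]),(0,0,255))
    cv2.imwrite(fn,big)
E
python3 - <<'E'
from ov import *
T=np.load('pics/T9.npy'); d=np.load('pics/wrist9.npy'); im=cv2.imread('pics/wrist9.png')
overlay('wrist',im,T,[.50,-.05,.1],400,2,'pics/wrist9o.png')
for n in ['scene','side']: overlay(n,cv2.imread(f'pics/{n}9.png'),T,[.49,-.05,.13],160,5,f'pics/{n}9o.png')
# gun fit
hsv=cv2.cvtColor(im,cv2.COLOR_BGR2HSV); full=np.ones(d.shape,bool)
v,u=np.mgrid[0:480,0:640]; P=np.full((480,640,3),np.nan); ok=d>0; P[ok]=cloud('wrist',d,full,T)
m=T[:3,:3]@MT+T[:3,3]; a=T[:3,:3]@AT
h=(P-m)@a; rad=np.linalg.norm(P-m-h[...,None]*a,axis=-1)
yel=(hsv[...,0]>18)&(hsv[...,0]<32)&(hsv[...,1]>150)&(h>.05)&(h<.13)&(rad<.022)
gry=(h>.003)&(h<.035)&(rad<.022)&(rad>.01)
print(yel.sum(),gry.sum(),np.median(rad[yel]),np.median(rad[gry]))
PY=P[yel];PG=P[gry]
# in tool frame
tt=lambda P:(P-T[:3,3])@T[:3,:3]
PY,PG=tt(PY),tt(PG)
e1=np.array([0,1,0.]);e2=np.cross(AT,e1)
def f(q):
    c=MT+q[0]*e1+q[1]*e2; ax=AT+q[2]*e1+q[3]*e2; ax/=np.linalg.norm(ax)
    r=lambda P,R_:np.linalg.norm(np.cross(P-c,ax),axis=1)-R_
    return np.r_[r(PY,.016),r(PG,.0165)]
o=least_squares(f,np.zeros(4),loss='soft_l1',f_scale=.001); print('gun corr',o.x.round(4),'rms',np.sqrt(np.mean(o.fun**2)).round(4))
c=MT+o.x[0]*e1+o.x[1]*e2; ax=AT+o.x[2]*e1+o.x[3]*e2; print('mouth,axis tool',c.round(4),(ax/np.linalg.norm(ax)).round(4))
# mouth rim height: gray pts min h percentile
hh=(tt(P[(rad<.02)&(rad>.01)&(h<.04)&(h>-.02)])-c)@ax; print('h pct',np.percentile(hh,[.5,1,2,5]).round(4))
hh=(tt(P[(rad<.02)&(h>.1)&(h<.14)])-c)@ax; print('top',np.percentile(hh,[95,98,99.5]).round(4))
E
```

```text
5932 1792 0.015933339956634925 0.016722375921629756
gun corr [ 0.0001  0.0002  0.0004 -0.0019] rms 0.0005
mouth,axis tool [0.0467 0.0004 0.0734] [-4.997e-01 -6.000e-04 -8.662e-01]
h pct [0.0012 0.0016 0.0023 0.0034]
top [0.1276 0.128  0.1283]
```

View pics/wrist9o.png

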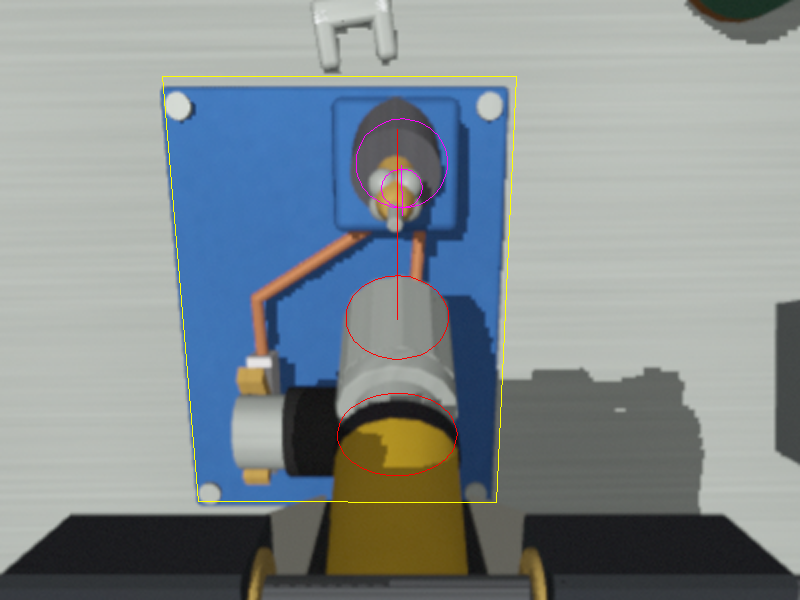

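View pics/scene9o.png

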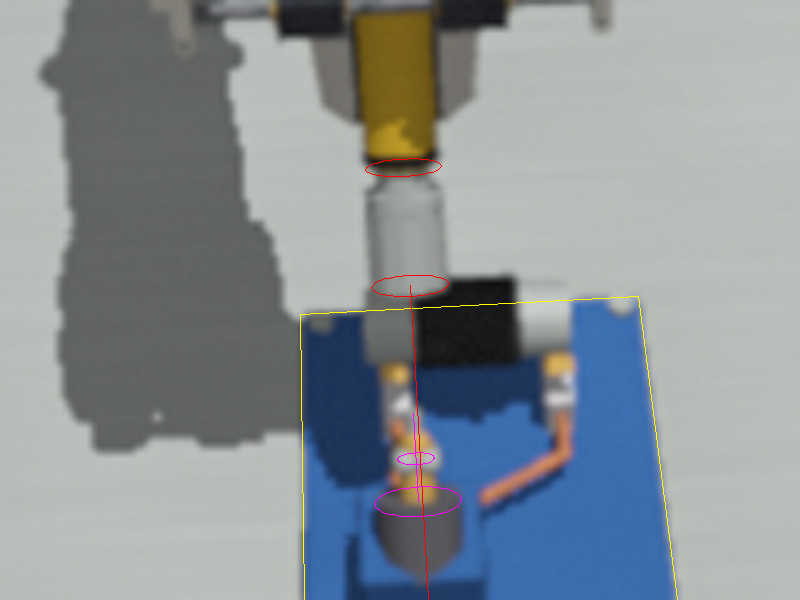

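View pics/side9o.png

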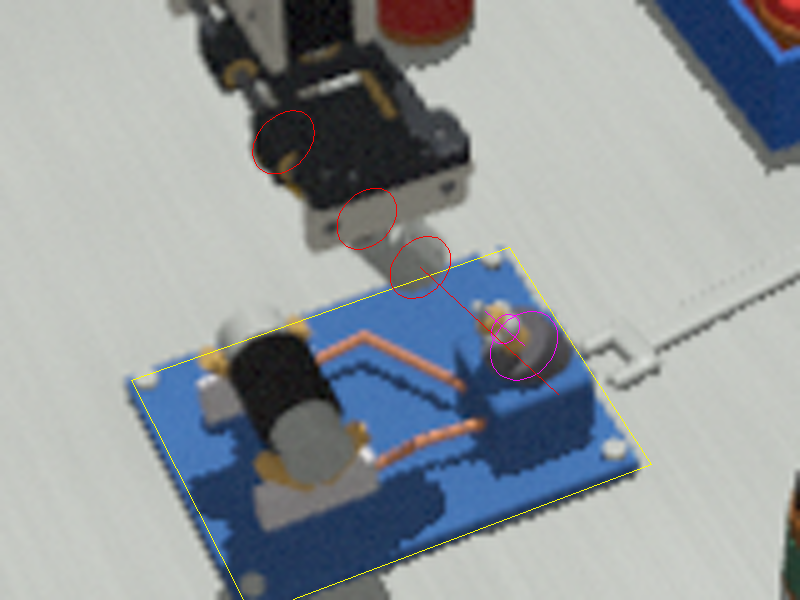

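Run:
```python
from ov import *
T=np.load('pics/T9.npy'); d=np.load('pics/wrist9.npy'); im=cv2.imread('pics/wrist9.png')
full=np.ones(d.shape,bool); P=np.full((480,640,3),np.nan); ok=d>0; P[ok]=cloud('wrist',d,full,T)
hsv=cv2.cvtColor(im,cv2.COLOR_BGR2HSV); blue=(hsv[...,0]>100)&(hsv[...,0]<130)&(hsv[...,1]>120)
zz=P[...,2]
pl=blue&(zz<.025)&(zz>0); print('plate z',np.median(zz[pl]),pl.sum())
tb=blue&(zz>.04)&(zz<.075); print('block z',np.percentile(zz[tb],[10,50,90]),tb.sum())
# table z
tab=(hsv[...,1]<40)&(np.abs(zz)<.02)&(hsv[...,2]>150); print('table z',np.median(zz[tab]))
# plate edges
pm=(blue&(zz<.02)).astype(np.uint8)
def planept(uv,z):
    m,C=camT('wrist',T); r=rays(m,uv); D=np.c_[r,np.ones(len(r))]@C[:3,:3].T; t=(z-C[2,3])/D[:,2]; return C[:3,3]+D*t[:,None]
# top edge: first blue row per column in 215..360
cols=range(220,360,4); top=np.array([[c,np.nonzero(blue[:,c])[0][0]-.5] for c in cols]); E=planept(top,.012); k=np.polyfit(E[:,1],E[:,0],1); print('far edge x=%.4f+%.4f*y'%(k[1],k[0]), 'res',np.std(E[:,0]-np.polyval(k,E[:,1])))
rows=range(85,270,5); L=[];Rr=[]
for r in rows:
    b=np.nonzero(blue[r,190:390])[0]+190; L.append([b[0]-.5,r]); Rr.append([b[-1]+.5,r])
for nm,e in [('L',L),('R',Rr)]:
    E=planept(np.array(e),.012); k=np.polyfit(E[:,0],E[:,1],1); q=np.abs(E[:,1]-np.polyval(k,E[:,0]))<.002; k=np.polyfit(E[q,0],E[q,1],1); print(nm,'y=%.4f+%.4f*(x)'%(k[1],k[0]),'y at .49',np.polyval(k,.49).round(4),np.polyval(k,.55).round(4))
# nipple local
s_,nz=seat(); o,X,Y,Z=frame(); nx=np.cross(Y,nz)
L=(P-s_)@np.c_[nx,Y,nz]
near=(np.abs(L[...,0])<.03)&(np.abs(L[...,1])<.03)&(L[...,2]>-.02)&(L[...,2]<.05)
sh=near&(np.hypot(L[...,0],L[...,1])<.017)&(np.hypot(L[...,0],L[...,1])>.012)&(np.abs(L[...,2])<.006)
print('shoulder h',np.percentile(L[sh][:,2],[10,50,90]).round(4),sh.sum())
A_=np.c_[L[sh][:,:2],np.ones(sh.sum())]; print('plane',np.linalg.lstsq(A_,L[sh][:,2],rcond=None)[0].round(4))
for lo,hi in [(.003,.008),(.008,.013),(.013,.022),(.022,.03),(.03,.045)]:
    q=near&(L[...,2]>lo)&(L[...,2]<hi); 
    if q.sum(): print(lo,hi,q.sum(),'x',np.percentile(L[q][:,0],[3,50,97]).round(4),'y',np.percentile(L[q][:,1],[3,50,97]).round(4))
```

```text
plate z 0.012151887608929879 18335
block z [0.05221202 0.05380174 0.05501339] 1968
table z 9.752523624165232e-05
far edge x=0.5936+0.0087*y res 1.2488761277041194e-05
L y=0.0703+-0.0080*(x) y at .49 0.0664 0.0659
R y=-0.0960+-0.0099*(x) y at .49 -0.1009 -0.1015
shoulder h [-0.0027  0.0018  0.0027] 524
plane [-0.113   0.0399  0.0018]
0.003 0.008 116 x [-0.0139  0.0035  0.0137] y [-0.013   0.0028  0.0187]
0.008 0.013 33 x [0.0027 0.0042 0.0052] y [-0.002   0.002   0.0069]
0.013 0.022 83 x [-0.0054  0.0059  0.0074] y [-0.0074  0.0028  0.0124]
0.022 0.03 379 x [-0.0104  0.0024  0.0067] y [-0.0068  0.002   0.0115]
0.03 0.045 203 x [-0.0055 -0.0011  0.0023] y [-0.002   0.0027  0.0074]
```

```bash
cat > nip.py <<'E'
from ov import *
import ov
CR2=np.array([.4348,-.0168,.06]); YW2=-.5
MT2=np.array([.0467,.0004,.0734]); AT2=np.array([-.4997,-.0006,-.8662])
def goal(h,CRx=CR2,yw=YW2,MT=MT2,AT=AT2,off=(0,0)):
    s_,nz=seat(CRx,yw); o,X,Y,Z=frame(CRx,yw); AT=AT/np.linalg.norm(AT)
    e=np.array([0,1,0.]); e-=AT*(e@AT); e/=np.linalg.norm(e)
    B=np.c_[e,AT,np.cross(e,AT)]; Wd=np.c_[-Y,nz,np.cross(-Y,nz)]; Rf=Wd@B.T
    nx=np.cross(Y,nz)
    return s_+nz*h+nx*off[0]+Y*off[1]-Rf@MT, Rf
E
python3 - <<'E'
from nip import *
T=np.load('pics/T9.npy'); im=cv2.imread('pics/wrist9.png')
overlay('wrist',im,T,[.50,-.05,.1],400,2,'pics/wrist9p.png',CR2,YW2,MT2,AT2)
delta(*goal(.062))
print(goal(.062)[0])
E
```

```text
shift cm [ 1.74 -0.25  2.83] turn deg [-0.1  0.4 -0.2] |t|mm 33 |w| 0 clock 14.1833
[ 0.47181423 -0.0467763   0.19707756]
```

View pics/wrist9p.png

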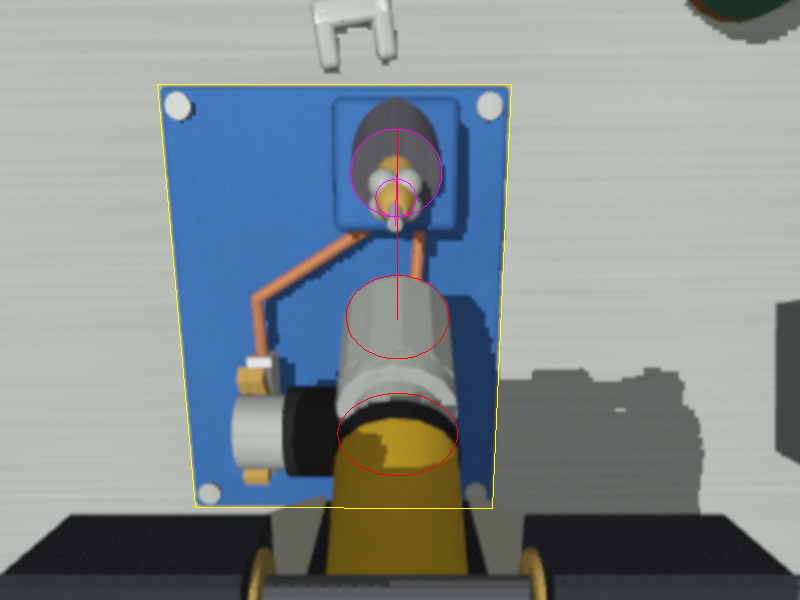

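```bash
python3 -m handwheel '[{"tx":0.8,"ty":-0.2,"tz":1.2,"wx":0,"wy":0.4,"wz":-0.2,"claw":0.2},{"tx":1.7,"ty":-0.25,"tz":2.8,"wx":0,"wy":0.4,"wz":-0.2,"claw":0.2},{"tx":1.7,"ty":-0.25,"tz":2.8,"wx":0,"wy":0.4,"wz":-0.2,"claw":0.2},{"tx":1.7,"ty":-0.25,"tz":2.8,"wx":0,"wy":0.4,"wz":-0.2,"claw":0.2},{"tx":1.7,"ty":-0.25,"tz":2.8,"wx":0,"wy":0.4,"wz":-0.2,"claw":0.2}]' 60
cat > meas.py <<'E'
from nip import *
import sys
k=sys.argv[1]
show()
T,s=pose(); im,d=vision.get_image('wrist'); cv2.imwrite(f'pics/wrist{k}.png',im); np.save(f'pics/T{k}.npy',T); np.save(f'pics/wrist{k}.npy',d)
overlay('wrist',im,T,[.53,-.05,.08],400,2,f'pics/wrist{k}o.png',CR2,YW2,MT2,AT2)
P=np.full((480,640,3),np.nan); P[d>0]=cloud('wrist',d,np.ones(d.shape,bool),T)
hsv=cv2.cvtColor(im,cv2.COLOR_BGR2HSV); blue=(hsv[...,0]>100)&(hsv[...,0]<130)&(hsv[...,1]>120)
def planept(uv,z):
    m,C=camT('wrist',T); r=rays(m,uv); D=np.c_[r,np.ones(len(r))]@C[:3,:3].T; t=(z-C[2,3])/D[:,2]; return C[:3,3]+D*t[:,None]
s_,nz=seat(CR2,YW2); o,X,Y,Z=frame(CR2,YW2); nx=np.cross(Y,nz)
L=(P-s_)@np.c_[nx,Y,nz]; r=np.hypot(L[...,0],L[...,1])
sh=(r<.017)&(r>.012)&(np.abs(L[...,2])<.004); print('shoulder h',np.median(L[sh][:,2]).round(4),sh.sum())
for lo,hi in [(.002,.010),(.022,.029),(.031,.04)]:
    q=(r<.02)&(L[...,2]>lo)&(L[...,2]<hi); print(lo,q.sum(),'x',np.percentile(L[q][:,0],[3,50,97]).round(4),'y',np.percentile(L[q][:,1],[3,50,97]).round(4))
m=T[:3,:3]@MT2+T[:3,3]; a=T[:3,:3]@AT2; h=(P-m)@a; rad=np.linalg.norm(P-m-h[...,None]*a,axis=-1)
yel=(hsv[...,0]>18)&(hsv[...,0]<32)&(hsv[...,1]>150)&(h>.05)&(h<.13)&(rad<.022); gry=(h>.004)&(h<.033)&(rad<.02)&(rad>.012)
tt=lambda P:(P-T[:3,3])@T[:3,:3]; PY,PG=tt(P[yel]),tt(P[gry]); A0=AT2/np.linalg.norm(AT2); e1=np.array([0,1,0.]);e2=np.cross(A0,e1)
def f(q):
    c=MT2+q[0]*e1+q[1]*e2; ax=A0+q[2]*e1+q[3]*e2; ax/=np.linalg.norm(ax); g=lambda P,R_:np.linalg.norm(np.cross(P-c,ax),axis=1)-R_
    return np.r_[g(PY,.016),g(PG,.0165)]
o=least_squares(f,np.zeros(4),loss='soft_l1',f_scale=.001); print('gun corr',o.x.round(4))
print('mouth in nipple frame',((m-s_)@np.c_[nx,Y,nz]).round(4),'axis',(a@np.c_[nx,Y,nz]).round(4))
for hh in [.05,.03]: delta(*goal(hh))
E
python3 meas.py 10
```

```text
clock: 14.6
position: [0.4715, -0.0463, 0.1982]
ee_rot: [-3.139, 0.012, -0.001]
force: [0.7, -0.1, -3.4]
width: 0.338
clk 14.6 p [ 0.4715 -0.0463  0.1982] z [ 0.001  0.003 -1.   ] x [ 1.    -0.007  0.001] q [-0.13  0.23  0.14  2.   -0.05  0.92 -1.54] F [ 0.7 -0.1 -3.4] w 0.338
shoulder h 0.0003 521
0.002 88 x [0.003  0.008  0.0095] y [-0.0089 -0.0019  0.0085]
0.022 366 x [-0.0062  0.006   0.01  ] y [-0.0099 -0.0011  0.0069]
0.031 63 x [0.0011 0.0033 0.0043] y [-0.0045 -0.0011  0.0018]
gun corr [ 0.      0.     -0.0003  0.0001]
mouth in nipple frame [0.0003 0.0007 0.0632] axis [-3.0e-04 -2.7e-03  1.0e+00]
shift cm [0.61 0.07 1.19] turn deg [-0.2 -0.1  0.1] |t|mm 13 |w| 0 clock 14.65
shift cm [1.61 0.08 2.92] turn deg [-0.2 -0.1  0.1] |t|mm 33 |w| 0 clock 14.65
```

View pics/wrist10o.png

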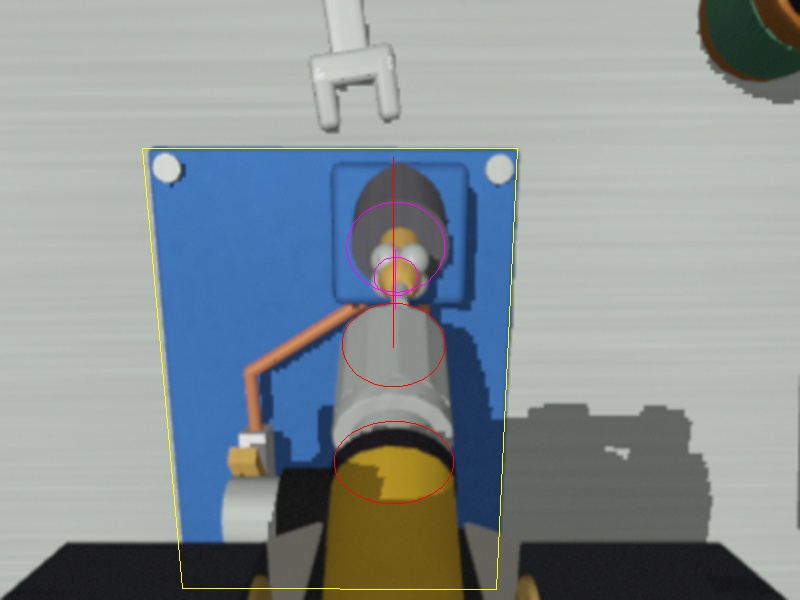

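```bash
sed -i 's/-.0168,.06/-.0178,.06/' nip.py; python3 -c "
from nip import *
delta(*goal(.045)); delta(*goal(.033))"
```

```text
shift cm [0.86 0.17 1.62] turn deg [-0.2 -0.1  0.1] |t|mm 18 |w| 0 clock 14.65
shift cm [1.46 0.18 2.66] turn deg [-0.2 -0.1  0.1] |t|mm 30 |w| 0 clock 14.65
```

```bash
python3 -m handwheel '[{"tx":0.45,"ty":0.17,"tz":0.85,"wx":-0.2,"wy":-0.1,"wz":0.1,"claw":0.2},{"tx":0.85,"ty":0.17,"tz":1.6,"wx":-0.2,"wy":-0.1,"wz":0.1,"claw":0.2},{"tx":0.85,"ty":0.17,"tz":1.6,"wx":-0.2,"wy":-0.1,"wz":0.1,"claw":0.2},{"tx":1.15,"ty":0.17,"tz":2.1,"wx":-0.2,"wy":-0.1,"wz":0.1,"claw":0.2},{"tx":1.3,"ty":0.17,"tz":2.4,"wx":-0.2,"wy":-0.1,"wz":0.1,"claw":0.2},{"tx":1.3,"ty":0.17,"tz":2.4,"wx":-0.2,"wy":-0.1,"wz":0.1,"claw":0.2},{"tx":1.3,"ty":0.17,"tz":2.4,"wx":-0.2,"wy":-0.1,"wz":0.1,"claw":0.2}]' 60; python3 meas.py 11
```

```text
clock: 15.23
position: [0.4847, -0.0471, 0.1738]
ee_rot: [3.141, -0.012, -0.001]
force: [-1.7, 0.7, -3.7]
width: 0.337
clk 15.23 p [ 0.4847 -0.0471  0.1738] z [-0.001 -0.    -1.   ] x [ 1.    -0.008 -0.001] q [-0.13  0.29  0.14  2.   -0.05  0.87 -1.54] F [-1.7  0.7 -3.7] w 0.337
shoulder h 0.0003 575
0.002 121 x [0.0043 0.0079 0.0092] y [-0.0074 -0.0004  0.0058]
0.022 140 x [0.0059 0.0084 0.0102] y [-0.0095 -0.0016  0.0081]
0.031 155 x [0.0047 0.0142 0.0163] y [-0.0135  0.001   0.016 ]
gun corr [-0.      0.     -0.0002 -0.0004]
mouth in nipple frame [-0.0006  0.0008  0.0354] axis [1.3e-03 2.0e-04 1.0e+00]
shift cm [-0.7   0.07 -1.26] turn deg [0.  0.1 0. ] |t|mm 14 |w| 0 clock 15.2833
shift cm [0.3  0.07 0.47] turn deg [0.  0.1 0. ] |t|mm 6 |w| 0 clock 15.2833
```

View pics/wrist11o.png

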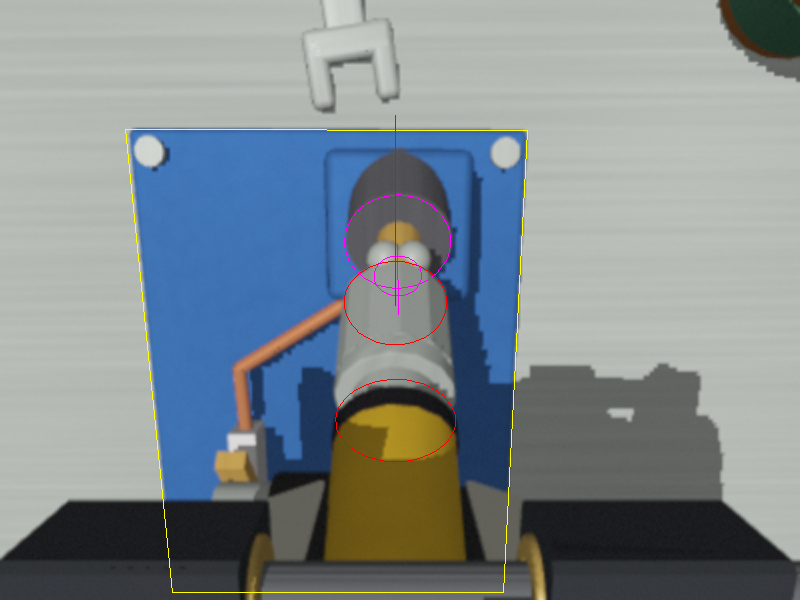

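```bash
python3 -m handwheel '[{"tx":0.05,"ty":0.1,"tz":-0.03,"wx":0,"wy":0,"wz":0,"claw":0.2},{"tx":0.2,"ty":0.1,"tz":0.25,"wx":0,"wy":0,"wz":0,"claw":0.2},{"tx":0.35,"ty":0.1,"tz":0.5,"wx":0,"wy":0,"wz":0,"claw":0.2},{"tx":0.52,"ty":0.1,"tz":0.78,"wx":0,"wy":0,"wz":0,"claw":0.2},{"tx":0.52,"ty":0.1,"tz":0.78,"wx":0,"wy":0,"wz":0,"claw":0.2}]' 60; python3 meas.py 12
```

```text
clock: 15.7
position: [0.4901, -0.0482, 0.1657]
ee_rot: [3.141, -0.012, -0.001]
force: [0.7, 0.7, -4.5]
width: 0.343
clk 15.7 p [ 0.4901 -0.0482  0.1657] z [-0.001 -0.    -1.   ] x [ 1.    -0.008 -0.001] q [-0.12  0.3   0.14  1.99 -0.06  0.85 -1.53] F [ 0.7  0.7 -4.5] w 0.343
shoulder h 0.0003 542
0.002 137 x [0.0052 0.0079 0.0092] y [-0.0075 -0.0007  0.006 ]
0.022 105 x [0.0049 0.0146 0.0172] y [-0.0143 -0.      0.015 ]
0.031 455 x [0.0044 0.0149 0.0171] y [-0.0151 -0.      0.0152]
gun corr [-0.      0.     -0.0004 -0.0003]
mouth in nipple frame [ 0.     -0.0002  0.0256] axis [1.2e-03 2.0e-04 1.0e+00]
shift cm [-1.22 -0.02 -2.08] turn deg [0.  0.1 0. ] |t|mm 24 |w| 0 clock 15.75
shift cm [-0.22 -0.02 -0.35] turn deg [0.  0.1 0. ] |t|mm 4 |w| 0 clock 15.75
```

View pics/wrist12o.png

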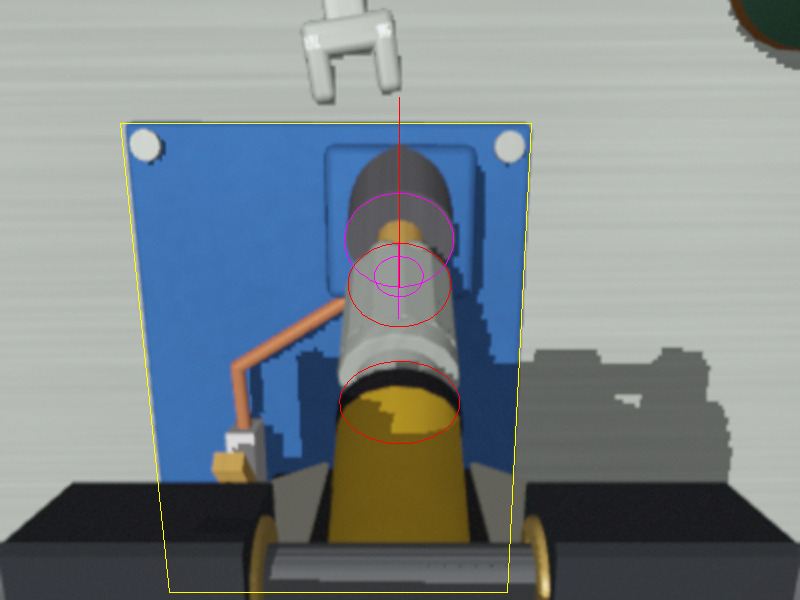

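```bash
python3 -m handwheel '[{"tx":0.15,"ty":0,"tz":0.26,"wx":0,"wy":0,"wz":0,"claw":0.2},{"tx":0.3,"ty":0,"tz":0.52,"wx":0,"wy":0,"wz":0,"claw":0.2},{"tx":0.4,"ty":0,"tz":0.69,"wx":0,"wy":0,"wz":0,"claw":0.2}]' 60; python3 -m handwheel '[{"tx":0.1,"ty":0,"tz":0.17,"wx":0,"wy":0,"wz":0,"claw":0.2},{"tx":0.2,"ty":0,"tz":0.35,"wx":0,"wy":0,"wz":0,"claw":0.2}]' 60
python3 - <<'E'
from nip import *
T,s=pose(); s_,nz=seat(CR2,YW2); o,X,Y,Z=frame(CR2,YW2); nx=np.cross(Y,nz); B=np.c_[nx,Y,nz]
print('mouth',((T[:3,:3]@MT2+T[:3,3]-s_)@B).round(4),'F nip frame',(s['force']@B).round(1),s['force'].round(1),s['ft_torque'].round(2))
E
```

```text
clock: 16.0
position: [0.494, -0.0483, 0.1594]
ee_rot: [3.141, -0.012, -0.001]
force: [-2.9, -1.1, 1.9]
width: 0.342
clock: 16.17
position: [0.4962, -0.0483, 0.1558]
ee_rot: [3.141, -0.012, -0.0]
force: [-1.2, -0.9, -1.5]
width: 0.337
mouth [ 0.0004 -0.0003  0.014 ] F nip frame [-1.8 -0.9 -0.7] [-1.2 -0.9 -1.5] [-0.11  0.33  0.03]
```

```bash
cat > st.py <<'E'
from nip import *
T,s=pose(); s_,nz=seat(CR2,YW2); o,X,Y,Z=frame(CR2,YW2); nx=np.cross(Y,nz); B=np.c_[nx,Y,nz]
print('mouth',((T[:3,:3]@MT2+T[:3,3]-s_)@B).round(4),'F nip frame',((s['force']-[0,0,-3.5])@B).round(1),s['ft_torque'].round(2),round(s['clock'],2))
E
python3 -m handwheel '[{"tx":0.15,"ty":0,"tz":0.26,"wx":0,"wy":0,"wz":0,"claw":0.2},{"tx":0.3,"ty":0,"tz":0.52,"wx":0,"wy":0,"wz":0,"claw":0.2},{"tx":0.3,"ty":0,"tz":0.52,"wx":0,"wy":0,"wz":0,"claw":0.2}]' 60; python3 st.py;  python3 -m handwheel '[{"tx":0.1,"ty":0,"tz":0.17,"wx":0,"wy":0,"wz":0,"claw":0.2},{"tx":0.2,"ty":0,"tz":0.35,"wx":0,"wy":0,"wz":0,"claw":0.2},{"tx":0.2,"ty":0,"tz":0.35,"wx":0,"wy":0,"wz":0,"claw":0.2}]' 60; python3 st.py
```

```text
clock: 16.42
position: [0.4992, -0.0482, 0.1499]
ee_rot: [3.141, -0.012, -0.001]
force: [1.9, -0.4, -5.8]
width: 0.342
mouth [ 0.0001 -0.0002  0.0075] F nip frame [ 0.5 -0.4 -3. ] [-0.06 -0.18  0.01] 16.42
clock: 16.67
position: [0.5009, -0.0482, 0.1471]
ee_rot: [3.142, -0.012, -0.001]
force: [-2.4, -0.3, 2.6]
width: 0.34
mouth [ 0.0001 -0.0002  0.0042] F nip frame [ 1.  -0.3  6.5] [-0.04  0.81 -0.03] 16.67
```

```bash
python3 -m handwheel '[{"tx":0.07,"ty":0,"tz":0.12,"wx":0,"wy":0,"wz":0,"claw":0.2},{"tx":0.15,"ty":0,"tz":0.26,"wx":0,"wy":0,"wz":0,"claw":0.2},{"tx":0.15,"ty":0,"tz":0.26,"wx":0,"wy":0,"wz":0,"claw":0.2}]' 60; python3 st.py;  python3 -m handwheel '[{"tx":0.07,"ty":0,"tz":0.12,"wx":0,"wy":0,"wz":0,"claw":0.2},{"tx":0.1,"ty":0,"tz":0.17,"wx":0,"wy":0,"wz":0,"claw":0.2},{"tx":0.1,"ty":0,"tz":0.17,"wx":0,"wy":0,"wz":0,"claw":0.2}]' 60; python3 st.py
```

```text
clock: 16.92
position: [0.5023, -0.0483, 0.1446]
ee_rot: [3.142, -0.012, -0.001]
force: [-3.7, -0.7, 6.5]
width: 0.342
mouth [ 0.0001 -0.0002  0.0013] F nip frame [ 1.8 -0.7 10.5] [0.04 1.11 0.04] 16.92
clock: 17.17
position: [0.5032, -0.0483, 0.143]
ee_rot: [3.142, -0.012, -0.001]
force: [-5.8, -0.5, 7.0]
width: 0.34
mouth [ 0.0001 -0.0003 -0.0005] F nip frame [ 0.2 -0.5 12. ] [-0.    1.28  0.03] 17.17
```

```bash
python3 -m handwheel '[{"tx":0.05,"ty":0,"tz":0.09,"wx":0,"wy":0,"wz":0,"claw":0.2},{"tx":0.05,"ty":0,"tz":0.09,"wx":0,"wy":0,"wz":0,"claw":0.2}]' 60; python3 st.py;  python3 -m handwheel '[{"tx":0.05,"ty":0,"tz":0.09,"wx":0,"wy":0,"wz":0,"claw":0.2},{"tx":0.05,"ty":0,"tz":0.09,"wx":0,"wy":0,"wz":0,"claw":0.2}]' 60; python3 st.py; python3 -m handwheel '[{"tx":0.05,"ty":0,"tz":0.09,"wx":0,"wy":0,"wz":0,"claw":0.2},{"tx":0.05,"ty":0,"tz":0.09,"wx":0,"wy":0,"wz":0,"claw":0.2}]' 60; python3 st.py
```

```text
clock: 17.33
position: [0.5035, -0.0483, 0.1426]
ee_rot: [-3.141, 0.012, 0.002]
force: [-8.8, 0.9, 13.9]
width: 0.34
mouth [ 0.     -0.0002 -0.001 ] F nip frame [ 1.1  0.8 19.5] [-0.01  1.86  0.02] 17.33
clock: 17.5
position: [0.5034, -0.0483, 0.1424]
ee_rot: [-3.141, 0.013, 0.003]
force: [-15.7, 0.5, 27.0]
width: 0.339
mouth [-0.0002 -0.0002 -0.0011] F nip frame [ 1.7  0.3 34.3] [0.05 3.1  0.01] 17.5
clock: 17.67
position: [0.5034, -0.0483, 0.1423]
ee_rot: [-3.141, 0.013, 0.004]
force: [-21.8, 1.6, 38.3]
width: 0.339
mouth [-0.0003 -0.0002 -0.0012] F nip frame [ 2.   1.4 47.1] [0.09 4.35 0.04] 17.67
```

```bash
python3 -m handwheel '[{"tx":-0.06,"ty":0,"tz":-0.11,"wx":0,"wy":0,"wz":0,"claw":0.2},{"tx":-0.06,"ty":0,"tz":-0.11,"wx":0,"wy":0,"wz":0,"claw":0.2},{"tx":-0.06,"ty":0,"tz":-0.11,"wx":0,"wy":0,"wz":0,"claw":0.2}]' 60; python3 st.py; python3 meas.py 13
python3 - <<'E'
from nip import *
T,s=pose()
for n in ['scene','side']:
    im,d=vision.get_image(n); u=proj(n,[.49,-.03,.1])[0].astype(int); c=im[u[1]-60:u[1]+60,u[0]-80:u[0]+80]; cv2.imwrite(f'pics/{n}13c.png',cv2.resize(c,None,fx=5,fy=5,interpolation=cv2.INTER_CUBIC)); cv2.imwrite(f'pics/{n}13.png',im)
E
```

```text
clock: 17.92
position: [0.5034, -0.0483, 0.1424]
ee_rot: [-3.141, 0.013, 0.002]
force: [-12.4, 1.5, 23.5]
width: 0.344
mouth [-0.0002 -0.0002 -0.0011] F nip frame [ 2.7  1.4 29.6] [ 0.07  2.75 -0.03] 17.92
clk 17.92 p [ 0.5034 -0.0483  0.1424] z [-0.002  0.    -1.   ] x [ 1.    -0.008 -0.002] q [-0.12  0.36  0.14  1.99 -0.07  0.81 -1.52] F [-12.4   1.5  23.5] w 0.344
shoulder h 0.0015 183
0.002 396 x [0.0043 0.0148 0.0172] y [-0.0152  0.      0.0155]
0.022 426 x [0.0053 0.0148 0.0172] y [-0.0149  0.      0.015 ]
0.031 606 x [0.0057 0.0151 0.0173] y [-0.0149 -0.0005  0.0153]
gun corr [ 0.      0.0003 -0.0008 -0.0034]
mouth in nipple frame [-0.0002 -0.0002 -0.0011] axis [ 1.9e-03 -1.0e-04  1.0e+00]
shift cm [-2.56 -0.03 -4.42] turn deg [0.  0.1 0. ] |t|mm 51 |w| 0 clock 17.9667
shift cm [-1.56 -0.03 -2.69] turn deg [0.  0.1 0. ] |t|mm 31 |w| 0 clock 17.9667
```

View pics/wrist13o.png

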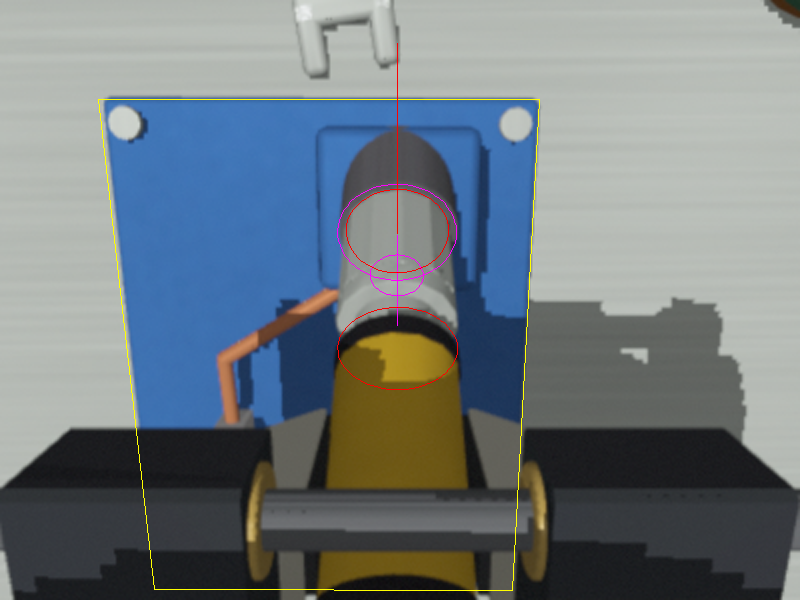

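View pics/scene13c.png

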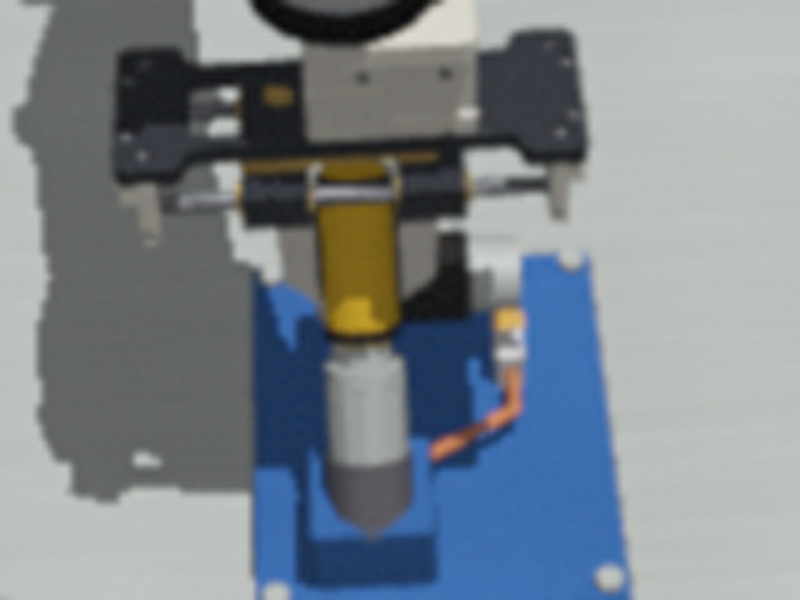

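View pics/side13.png

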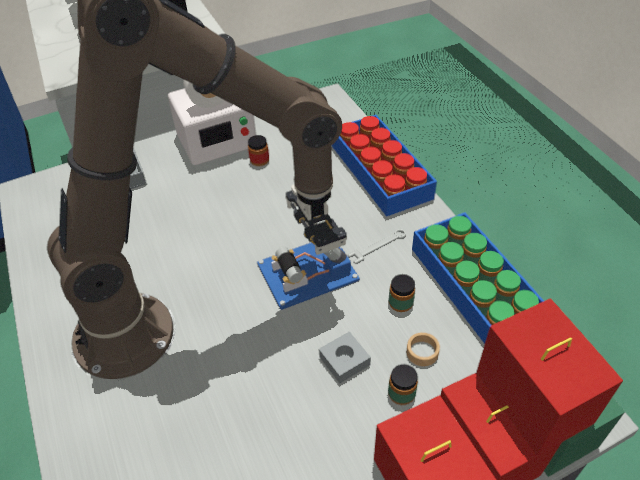

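```bash
python3 st.py; python3 -c "
from cell import arm
print(arm.sign_off())"; python3 st.py
```

```text
mouth [-0.0002 -0.0002 -0.0011] F nip frame [ 2.3  1.3 29.2] [ 0.09  2.77 -0.03] 18.07
the job is handed in; nothing more can be done
None
the job is handed in; nothing more can be done
```

The job is done and was handed in at about 18 s of the 58 s allowed.

- **Roller:** I gripped it from the side by its rubber drum, turned it onto its side, set it in the V bearings and let go. Later camera pictures show it still lying there.
- **Grease gun:** I took it out of its holder and pressed it straight onto the nipple. The force rose and then dropped as it passed the balls. The spring force then built to about 12 N, and the force jumped when the rim met the shoulder.
- **Final state:** I eased off from a brief 47 N and am holding at about 29 N along the nipple, with the grip commanded at 60 N. In the scene and wrist pictures the coupler is flush on the shoulder, and it is aligned to within about 0.3 mm.
- **Everything else:** I kept clear of the jars, wrench and cardboard ring, and the last side picture shows them in place apart from some jars hidden behind the arm. I made no separate position check on them.

**Checks that disagreed:**
- The scene and side cameras put the stand about 4 mm further out in x than the wrist camera did. I used the wrist camera, and where the coupler met the nipple bore it out.
- At rest the computed rim position reads 1 mm below the shoulder, which is within calibration error.

**Unplanned motion:** my first approach to the roller drove one wrist joint to about 0.01 rad from its range limit. I backed off and approached from another side; nothing was touched.

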